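Fit the painted panels into the triptych frame

ROBOT

A 6-joint arm with a two-finger parallel gripper is mounted at the origin on the work surface. World frame = base frame: x ahead of the robot, y to its left, z up, the work surface at z = 0. Lengths are in m, angles in degrees, forces in N, time in s.
With the tool pointing down it reaches from about 0.225 to 0.725 m from the base axis. Payload 3.1 kg.
Tool frame: the origin (TCP) lies on the centre line of the jaws, within the pads' length; the fingertips stand 19 mm ahead of it and the grasp point (between the pads) is the TCP; z points along the fingers, y is the line along which they close (so a half turn about z gives the same grasp; the last joint's range is limited). The gripper opens to 85 mm and grips with 20 to 120 N. Pads are 22 mm wide; open, the fingers measure 114 mm over their backs; the gripper's body (76 mm by 85 mm) begins 54 mm behind the grasp point. The pads swing forward as they close: fully open they stand 13 mm farther back than shut.
Start: joints at [-81.864, 2.75, 5.684, 92.934, 0, 82.678], TCP at [0.14, -0.506, 0.25] pointing down, gripper open.
Joint ranges: [-166.93, 166.93], [-56.73, 111.36], [-69.38, 81.34], [-121.58, 131.49], [-85.45, 84.26], [-180, 180]. Speed limits (degrees/s): [159.86, 159.86, 180, 180, 180, 180].

INTERFACE

Orientations are given as a 3x3 rotation matrix whose columns are the frame's x, y, z axes.
In Python, from station import robot gives the robot as it stands. The module is installed in compiled form; this text tells all that it offers.
- The arm moves only by the tool send_rows, never from a script. Its argument "rows" is a list of rows, each a list of 3 entries, a list of its own where there are three numbers: the shift along the tool's x, y, z in m, then the turn, a rotation vector about the tool's x, y, z in degrees, then the finger opening in m, from 0 to 0.0854. A call has 1 to 20 rows; each row shifts and turns the commanded pose from where the row before left it, along the tool's axes as they then stand; what a row does not reach is not made up. A row lasts 1/10 s, in which the tool goes at most 50 mm and 8.59 degrees, less where a joint would pass 70% of its speed; a pose out of reach is approached as far as the arm can. A call with a gripper value outside its range is refused whole. The fingers move at their own pace and stop on an object; the grip force is fixed at half the most. Time passes only in rows, so rows that do not move let the fingers close. It gives the time, the measured TCP pose, the force, the opening and the grip force at its end, in the units of the state.
- robot.sense(): the state, without advancing time (a new reading comes with each control period).
- robot.read_camera(name): name is "scene" or "top"; returns a dict with "color" (384x512x3 uint8, blue, green, red), "fovy" (degrees; the focal length in pixels is half the picture's height over the tangent of half this angle, whatever the lens; pixels are square), "cx", "cy" (the principal point, pixels), "rvec" (rotation vector, rad) and "tvec" (3), from world to camera coordinates, as OpenCV has them. Camera axes: x right, y down, z forward; pixel columns grow to the right and rows downward; lengths in m; the calibration is good to about 2 mm. A picture is of the moment at which its call begins. There is no depth.
- robot.sign_off(): hands the job in; it is judged then, once.
The state is a dict: "clock": time; "joint_positions": joint angles; "qd": joint speeds; "joint_torque": joint torques, N m; "ee_pos": TCP position; "ee_rot": TCP orientation; "ft_force": force on the tool from outside, world axes, zero at the start; "wrist_torque": the same for the moment, N m; "width": opening from 0.0 (shut) to 1.0 (fully open); "grasp_force": force on a finger pad.
Only numpy, scipy, OpenCV 4.12 (cv2) and the standard library are available. Lean on these libraries where they do the work, as an engineer would, in place of code of your own. Each camera call takes 0.05 s, during which the arm holds its last target. There are 200 camera calls.

TASK

Fit every painting panel on the table into the opening of the frame that matches its size, batten up, lying flat and fully home. Work the turn-buttons only with the driver from the jar, never with the fingers: first swing those that overhang an opening you need clear of it, and once the panels are in, turn the button of each filled opening square across the edge of its panel. Finally hang the driver back upright in the jar with its guard on the rim. Leave the bottle, the mug and the brush alone.

Things in the scene. Friction and masses are not known exactly. Their poses are not given: they have to be found in the camera images.
- frame: dark wooden picture frame with three rectangular openings, lying face down and fixed to the table; 178 mm (x) by 302 mm (y), back face 20 mm above the table. Origin 81 mm from its edge nearest -x, halfway along y, at table height; z up. The openings are 12 mm deep pockets with a grey felt floor 8 mm above the table; the rail on the +x side is 40 mm wide and carries one turn-button per opening
- panel_large: the large cradled painting panel (may be absent): plywood board 110 mm (x) by 76 mm (y) by 12 mm thick, lower edge stepped in 1.5 mm, painted face down; on its back, in the middle, a wooden batten to grip, 36 mm long (x), 20 mm wide (y), its top 38 mm above the underside. Origin: centre of the underside, z up. Either way round fits
- opening_large (a point): centre of the floor of the opening for the large panel, 114 x 80 mm (x, y), axes as the frame's
- button_large (a joint): turn-button of that opening, rad: 0 = parallel to the rail (open), pi/2 = square across the panel's edge (counter-clockwise from above), stop at 1.75; above about 0.4 the bar overhangs the opening and blocks it
- button_large_head (a point): on the button's vertical pivot axis, at the top of its slotted screw head (30 mm round, top 38 mm above the table). The slot is 7 mm wide, 9 mm deep, 26 mm long, open at its ends and runs along this point's y axis, that is along the button's bar. The pivot is 20 mm from the opening's edge
- button_large_tip (a point): end of the button's steel bar, 34 mm from the pivot along the bar; bar 14 mm wide, 4 mm thick, its underside 3 mm above the frame's back
- panel_medium: the medium cradled painting panel (may be absent): plywood board 80 mm (x) by 70 mm (y) by 12 mm thick, lower edge stepped in 1.5 mm, painted face down; on its back, in the middle, a wooden batten to grip, 36 mm long (x), 20 mm wide (y), its top 38 mm above the underside. Origin: centre of the underside, z up. Either way round fits
- opening_medium (a point): centre of the floor of the opening for the medium panel, 84 x 74 mm (x, y), axes as the frame's
- button_medium (a joint): turn-button of that opening, rad: 0 = parallel to the rail (open), pi/2 = square across the panel's edge (counter-clockwise from above), stop at 1.75; above about 0.4 the bar overhangs the opening and blocks it
- button_medium_head (a point): on the button's vertical pivot axis, at the top of its slotted screw head (30 mm round, top 38 mm above the table). The slot is 7 mm wide, 9 mm deep, 26 mm long, open at its ends and runs along this point's y axis, that is along the button's bar. The pivot is 20 mm from the opening's edge
- button_medium_tip (a point): end of the button's steel bar, 34 mm from the pivot along the bar; bar 14 mm wide, 4 mm thick, its underside 3 mm above the frame's back
- panel_narrow: the narrow cradled painting panel (may be absent): plywood board 110 mm (x) by 48 mm (y) by 12 mm thick, lower edge stepped in 1.5 mm, painted face down; on its back, in the middle, a wooden batten to grip, 36 mm long (x), 20 mm wide (y), its top 38 mm above the underside. Origin: centre of the underside, z up. Either way round fits
- opening_narrow (a point): centre of the floor of the opening for the narrow panel, 114 x 52 mm (x, y), axes as the frame's
- button_narrow (a joint): turn-button of that opening, rad: 0 = parallel to the rail (open), pi/2 = square across the panel's edge (counter-clockwise from above), stop at 1.75; above about 0.4 the bar overhangs the opening and blocks it
- button_narrow_head (a point): on the button's vertical pivot axis, at the top of its slotted screw head (30 mm round, top 38 mm above the table). The slot is 7 mm wide, 9 mm deep, 26 mm long, open at its ends and runs along this point's y axis, that is along the button's bar. The pivot is 20 mm from the opening's edge
- button_narrow_tip (a point): end of the button's steel bar, 34 mm from the pivot along the bar; bar 14 mm wide, 4 mm thick, its underside 3 mm above the frame's back
- driver: flat-blade driver, 147 mm long. Origin at the tip of the blade, z up along the driver. Blade 20 mm wide (along x), 4 mm thick (along y), 14 mm high, tip thinned to 2 mm; shaft 12 mm round up to 74 mm; square guard 40 mm wide at 74 to 79 mm; square wooden handle 24 mm wide at 79 to 147 mm. 100 g. At the start it hangs upright in the jar, the guard on the jar's rim
- driver_grip (a point): on the driver's axis, 118 mm above its tip: where to grip the handle
- jar: stoneware jar fixed to the table, 90 mm high, about 80 mm across the belly, square neck 50 mm wide outside; bore 30 mm square and 82 mm deep. Origin: centre of the underside, z up
- jar_mouth (a point): centre of the jar's mouth, level with the rim, 90 mm above the table
- oil_bottle: amber bottle, 56 mm across, 150 mm high, not to be disturbed; origin centre of the underside
- rinse_cup: white mug, 76 mm across, 85 mm high, not to be disturbed; origin centre of the underside
- varnish_brush: flat brush 160 mm long lying on the table, not to be disturbed; origin in its middle, x along the brush
There are look-alikes about, which are no part of the job. What is shaped like the panel_medium but red or yellow is not meant.

How it is judged (in metres and radians):
On the way, in this order (a step that is already met when the one before it is completed fails the run):
1. the driver is drawn out of the jar (z of driver in the frame of jar_mouth above -0.01 m), for 0.1 s.
2. every panel present lies seated in its own opening with that opening's button across its edge (horizontal distance between panel_large and opening_large below 0.006 m and z of panel_large in the frame of opening_large below 0.003 m and angle between each of panel_large, panel_medium, panel_narrow's own z axis and vertical below 0.05 rad and angle between the x axis of panel_large and the x axis of opening_large, either way round below 0.09 rad and x of button_large_tip in the frame of panel_large between -0.047 and 0.047 m and horizontal distance between panel_medium and opening_medium below 0.006 m and z of panel_medium in the frame of opening_medium below 0.003 m and angle between the x axis of panel_medium and the x axis of opening_medium, either way round below 0.09 rad and x of button_medium_tip in the frame of panel_medium between -0.032 and 0.032 m and horizontal distance between panel_narrow and opening_narrow below 0.006 m and z of panel_narrow in the frame of opening_narrow below 0.003 m and angle between the x axis of panel_narrow and the x axis of opening_narrow, either way round below 0.09 rad and x of button_narrow_tip in the frame of panel_narrow between -0.047 and 0.047 m), for 0.2 s.
At the end, for the whole second after the job is handed in: every panel present lies in its own opening (within 6 mm and 0.09 rad, under 3 mm off the floor, tilt under 0.05 rad), its button's tip at least 8 mm inside its edge (about 0.5 rad of square); the driver hangs upright in the jar (12 mm, 0.1 rad, guard within 6 mm of the rim); all at rest (all of step 2 and linear speed of each of panel_large, panel_medium, panel_narrow, driver below 0.02 m/s and horizontal distance between driver and jar_mouth below 0.012 m and z of driver in the frame of jar_mouth below -0.068 m and angle between driver's own z axis and vertical below 0.1 rad); the robot touches nothing.
It fails at once if the fingers push a turn-button (contact force between the fingers and button_large above 3 N or contact force between the fingers and button_medium above 3 N or contact force between the fingers and button_narrow above 3 N).
It fails at once if the oil bottle is disturbed (distance of oil_bottle from where it was at the start of the episode above 0.03 m).
It fails at once if the rinse cup is disturbed (distance of rinse_cup from where it was at the start of the episode above 0.03 m).
It fails at once if the varnish brush is disturbed (distance of varnish_brush from where it was at the start of the episode above 0.03 m).
Of panel_large, panel_medium, panel_narrow only 2 to 3 are there at a start; the rules pass over those that are not, and their reading is None.
At some moment in a run one of panel_large, panel_medium, panel_narrow may be knocked a few centimetres aside while the robot is not near it.
Once in a run the grip may slacken for a moment while it holds something.
It also fails if it takes over 210 s, if anything falls off the work surface, if the arm or the gripper's body presses on something with over 40 N, if the wrist force passes 120 N, or if a joint passes its speed limit or range.

## Working session

There is one attempt and no reset: what is moved stays moved. The work goes in short steps, Python scripts to look and compute and a tool call to move; the robot and the scene stay as the last step left them, time stands still between calls to the robot, and variables do not carry over. Pictures are saved under pics/ and viewed, at most 14 in all, crops included, and the job is handed in when it is done.

Besides the shell and the picture viewer there is one more tool, called after "Call:" by a JSON object that holds its "name" and its "arguments". send_rows: Moves the arm, as the interface text tells. Its arguments: {"type":"object","properties":{"rows":{"type":"array"}},"required":["rows"]}

```bash
mkdir -p pics
cat > h.py <<'E'
import numpy as np,cv2
from station import robot
def cam(n):
    c=robot.read_camera(n); im=np.ascontiguousarray(c['color']); h=im.shape[0]
    f=h/2/np.tan(np.radians(c['fovy'])/2)
    K=np.array([[f,0,c['cx']],[0,f,c['cy']],[0,0,1]])
    R=cv2.Rodrigues(np.array(c['rvec'],float))[0]; t=np.array(c['tvec'],float).ravel()
    return im,K,R,t
def ray(C,p):
    im,K,R,t=C; d=R.T@np.linalg.solve(K,[p[0],p[1],1.]); return -R.T@t,d/np.linalg.norm(d)
def onz(C,p,z):
    o,d=ray(C,p); return o+d*(z-o[2])/d[2]
def tri(C1,p1,C2,p2):
    o1,d1=ray(C1,p1);o2,d2=ray(C2,p2)
    s=np.linalg.lstsq(np.c_[d1,-d2],o2-o1,rcond=None)[0]
    a=o1+s[0]*d1;b=o2+s[1]*d2
    return (a+b)/2,np.linalg.norm(a-b)
def proj(C,P):
    im,K,R,t=C; q=K@(R@np.array(P,float)+t); return q[:2]/q[2]
E
python3 - <<'E'
from h import *
print({k:np.round(v,3).tolist() for k,v in robot.sense().items()})
for n in('top','scene'):
    C=cam(n); cv2.imwrite(f'pics/{n}0.png',cv2.resize(C[0],(800,600),interpolation=cv2.INTER_CUBIC)); np.save(f'pics/{n}0.npy',C[0])
    print(n,np.round(C[1],1).tolist(),np.round(-C[2].T@C[3],3),np.round(C[2],3).tolist())
E
```

```text
{'clock': 0.0, 'joint_positions': [-81.864, 2.793, 5.592, 92.933, 0.001, 82.679], 'qd': [-0.039, 0.075, 0.045, 0.014, -0.075, -0.036], 'joint_torque': [-0.001, -33.878, 32.002, 0.02, -0.0, -0.0], 'ee_pos': [0.14, -0.505, 0.249], 'ee_rot': [[0.964, 0.267, -0.0], [0.267, -0.964, 0.002], [0.0, -0.002, -1.0]], 'ft_force': [-0.498, 0.541, -0.826], 'wrist_torque': [0.069, 0.013, -0.032], 'grasp_force': 0.0, 'width': 0.999}
top [[377.6, 0.0, 260.2], [0.0, 377.6, 193.7], [0.0, 0.0, 1.0]] [0.468 0.156 1.127] [[-0.028, -1.0, 0.009], [-0.999, 0.027, -0.045], [0.045, -0.01, -0.999]]
scene [[364.7, 0.0, 257.5], [0.0, 364.7, 196.6], [0.0, 0.0, 1.0]] [ 1.195 -0.155  0.903] [[0.373, 0.928, 0.007], [0.686, -0.271, -0.675], [-0.624, 0.257, -0.738]]
```

View pics/top0.png

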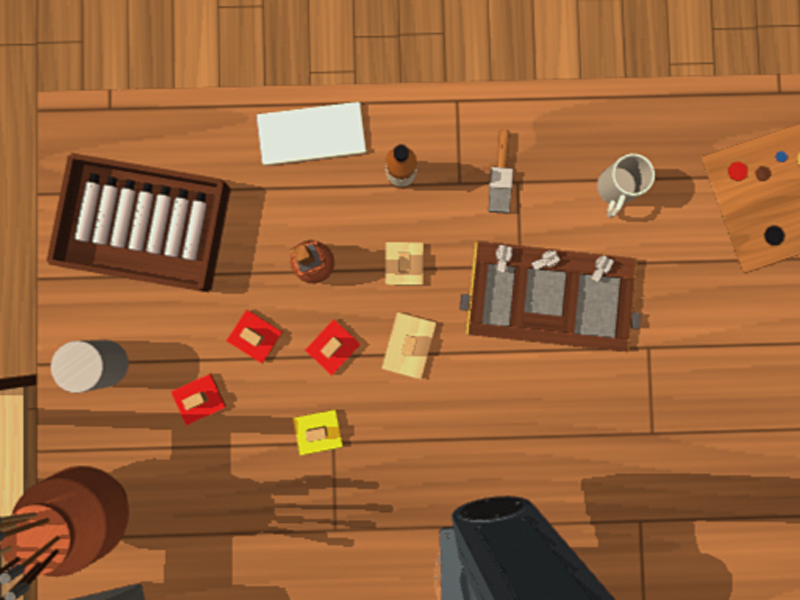

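View pics/scene0.png

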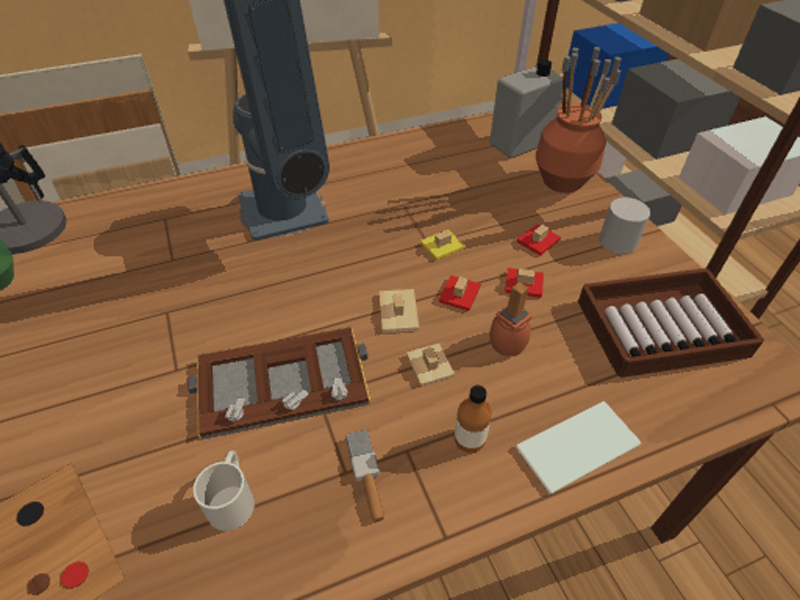

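The red panels are at (255,336), (333,347) and (199,399), and the yellow one at (318,432); all are excluded by colour. The natural wood panels at (405,263) and (409,345) are the ones meant. The first is nearly square, so medium. The second is oblong, so large or narrow. I'll confirm both in enlarged crops.

Run:
```python
from h import *
a=np.load('pics/top0.npy')[140:250,175:415]; cv2.imwrite('pics/c1.png',cv2.resize(a,(800,367),interpolation=cv2.INTER_CUBIC))
b=np.load('pics/scene0.npy')[175:285,120:345]; cv2.imwrite('pics/c2.png',cv2.resize(b,(800,391),interpolation=cv2.INTER_CUBIC))
```

```text
(no output)
```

View pics/c1.png

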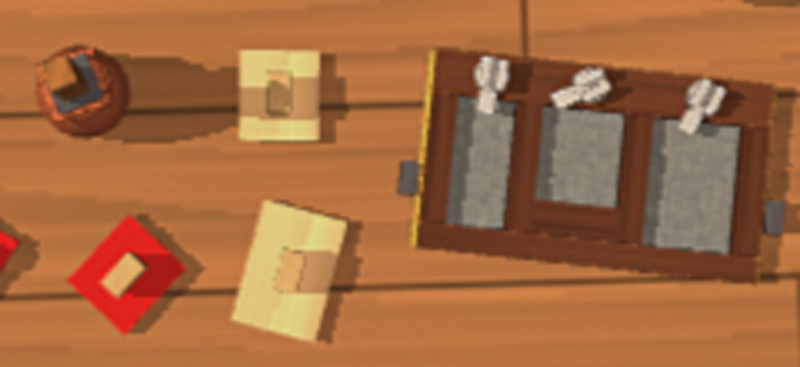

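View pics/c2.png

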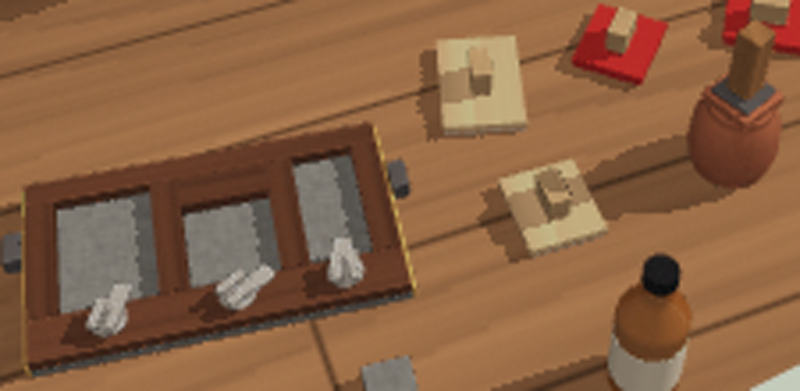

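The crops confirm the natural wood panels: medium at c1 (280,95) and large at c1 (290,270). There is no narrow panel. The medium button at c1 (585,88) is about 0.6 rad and the large one at (702,105) about 1.2 rad, so both overhang their openings. The driver stands in the jar at c1 (75,85).

```bash
cat >> h.py <<'E'
S=6
def up(im): return cv2.resize(im,None,fx=S,fy=S,interpolation=cv2.INTER_CUBIC)
def un(p): return (np.asarray(p,float)+.5)/S-.5   # upsampled px -> native px
def blobs(mask,amin):
    cs,_=cv2.findContours(mask,cv2.RETR_EXTERNAL,cv2.CHAIN_APPROX_NONE)
    return [c for c in cs if cv2.contourArea(c)>amin*S*S]
E
python3 - <<'E'
from h import *
for n,(x0,y0,x1,y1) in {'top':(240,140,415,250),'scene':(120,175,345,285)}.items():
    C=cam(n); U=up(C[0]); H=cv2.cvtColor(U,cv2.COLOR_BGR2HSV)
    roi=np.zeros(H.shape[:2],np.uint8); roi[y0*S:y1*S,x0*S:x1*S]=255
    for nm,lo,hi in [('felt',(0,0,60),(180,60,175)),('steel',(0,0,176),(180,60,255)),('wood',(12,40,150),(35,140,255))]:
        m=cv2.inRange(H,lo,hi)&roi
        m=cv2.morphologyEx(m,cv2.MORPH_OPEN,np.ones((5,5)))
        for c in blobs(m,25):
            r=cv2.minAreaRect(c); b=un(cv2.boxPoints(r))
            print(n,nm,cv2.contourArea(c)/S/S,'box px',b.round(1).tolist())
            z={'felt':.014,'steel':.034,'wood':.012}[nm]
            print('    c',onz(C,un(r[0]),z).round(4)[:2],'corners',[onz(C,p,z).round(4)[:2].tolist() for p in b])
for p in [(425,140),(425,95),(250,60),(265,95),(290,270),(260,300),(75,75),(480,180),(455,180),(492,70)]:
    q=(int(175+p[0]/3.33),int(140+p[1]/3.33)); print(p,np.load('pics/top0.npy')[q[1],q[0]],cv2.cvtColor(np.load('pics/top0.npy')[q[1]:q[1]+1,q[0]:q[0]+1],cv2.COLOR_BGR2HSV)[0,0])
E
```

```text
top felt 38.98611111111111 box px [[403.9, 209.2], [404.6, 199.8], [409.2, 200.1], [408.6, 209.5]]
    c [ 0.473  -0.2873] corners [[0.4599, -0.2789], [0.4874, -0.282], [0.4861, -0.2957], [0.4586, -0.2926]]
top felt 36.27777777777778 box px [[294.5, 197.0], [295.3, 188.0], [299.7, 188.4], [298.9, 197.5]]
    c [0.5172 0.0356] corners [[0.5047, 0.0437], [0.5312, 0.0404], [0.5297, 0.0274], [0.5031, 0.0308]]
top felt 925.2638888888888 box px [[367.4, 213.0], [371.2, 174.4], [396.6, 176.9], [392.8, 215.5]]
    c [ 0.5037 -0.2157] corners [[0.4516, -0.1702], [0.5656, -0.1861], [0.5561, -0.2615], [0.4421, -0.2452]]
top felt 638.1805555555555 box px [[335.4, 199.2], [338.1, 171.0], [361.8, 173.3], [359.0, 201.4]]
    c [ 0.5323 -0.1176] corners [[0.4951, -0.0771], [0.5784, -0.0883], [0.5697, -0.1582], [0.4864, -0.1468]]
top felt 589.4444444444445 box px [[308.6, 206.4], [312.5, 168.3], [329.0, 170.0], [325.2, 208.1]]
    c [ 0.5288 -0.0292] corners [[0.4758, 0.0028], [0.5883, -0.0125], [0.582, -0.0613], [0.4695, -0.0458]]
top steel 56.138888888888886 box px [[377.9, 178.5], [382.9, 162.4], 
[... 6958 characters left out ...]
, 245.2], [119.6, 245.2]]
    c [0.4492 0.0178] corners [[0.1679, -0.2536], [0.4215, 0.3903], [0.6873, 0.2475], [0.4723, -0.2943]]
scene wood 219.0 box px [[191.5, 183.7], [241.5, 169.5], [243.4, 176.4], [193.4, 190.5]]
    c [0.3186 0.0558] corners [[0.303, -0.032], [0.2996, 0.1512], [0.3346, 0.1455], [0.3367, -0.0343]]
(425, 140) [ 62 161 207] [ 20 179 207]
(425, 95) [ 60 137 184] [ 19 172 184]
(250, 60) [127 201 224] [ 23 110 224]
(265, 95) [ 80 128 177] [ 15 140 177]
(290, 270) [104 171 225] [ 17 137 225]
(260, 300) [123 196 224] [ 22 115 224]
(75, 75) [ 33  71 118] [ 13 184 118]
(480, 180) [114 128 137] [ 18  43 137]
(455, 180) [83 92 97] [19 37 97]
(492, 70) [119 134 146] [ 17  47 146]
```

```bash
cat >> h.py <<'E'
class Fr:
    o=np.array([.5154,-.1294]); yaw=np.radians(-7.8)
def W(x,y,z):
    c,s=np.cos(Fr.yaw),np.sin(Fr.yaw); return np.array([Fr.o[0]+c*x-s*y,Fr.o[1]+s*x+c*y,z])
E
python3 - <<'E'
from h import *
T=cam('top');Sc=cam('scene')
def N1(p): return (175+(p[0]+.5)/3.333-.5,140+(p[1]+.5)/3.333-.5)
def N2(p): return (120+(p[0]+.5)/3.556-.5,175+(p[1]+.5)/3.556-.5)
tops=[(.3726,.1231),(.3958,.1976),(.5031,.1643),(.4798,.0895),(.5515,.1129),(.5535,.1854),(.6348,.1833),(.6329,.1105)]
sc=[(437,40),(515,37),(527,125),(445,130),(498,180),(572,160),(607,233),(528,255)]
for a,b in zip(tops,sc):
    P,e=tri(T,proj(T,[*a,.012]),Sc,N2(b)); print(P.round(4),round(e,4))
print('handle top',tri(T,N1((62,72)),Sc,N2((757,38))))
def crop(C,x0,y0,w,h,k,draw):
    im=cv2.resize(C[0][y0:y0+h,x0:x0+w],None,fx=k,fy=k,interpolation=cv2.INTER_CUBIC)
    for P,col in draw:
        pts=np.array([((proj(C,q)+.5-[x0,y0])*k-.5) for q in P]); cv2.polylines(im,[np.round(pts*8).astype(np.int32)],True,col,1,cv2.LINE_AA,3)
    return im
d=[]
a=np.linspace(0,2*np.pi,40)
for (cx,cy,lx,ly) in [(0,-87,114,80),(15,14,84,74),(0,101,114,52)]:
    d.append(([W((cx+i*lx/2)/1e3,(cy+j*ly/2)/1e3,.02) for i,j in[(1,1),(1,-1),(-1,-1),(-1,1)]],(0,255,255)))
    d.append(([W(.077+.015*np.cos(t),cy/1e3+.015*np.sin(t),.038) for t in a],(0,0,255)))
A=crop(T,298,148,112,82,7,d); B=crop(Sc,120,205,112,82,7,d)
cv2.imwrite('pics/o1.png',A); cv2.imwrite('pics/o2.png',B)
J=np.hstack([crop(T,180,145,36,40,11,[]),crop(Sc,310,172,36,40,11,[])]); cv2.imwrite('pics/j.png',J); print(J.shape)
E
```

```text
[0.3733 0.1252 0.0092] 0.0048
[0.3958 0.1986 0.0071] 0.0018
[0.5036 0.1653 0.0084] 0.002
[0.4811 0.0922 0.0086] 0.0063
[0.5527 0.1152 0.0099] 0.0052
[0.5544 0.1867 0.0068] 0.0026
[0.6361 0.1837 0.004 ] 0.0004
[0.6339 0.1111 0.0074] 0.0016
handle top (array([0.60079284, 0.31885923, 0.15598129]), np.float64(0.005269782578103987))
(440, 792, 3)
```

View pics/o1.png

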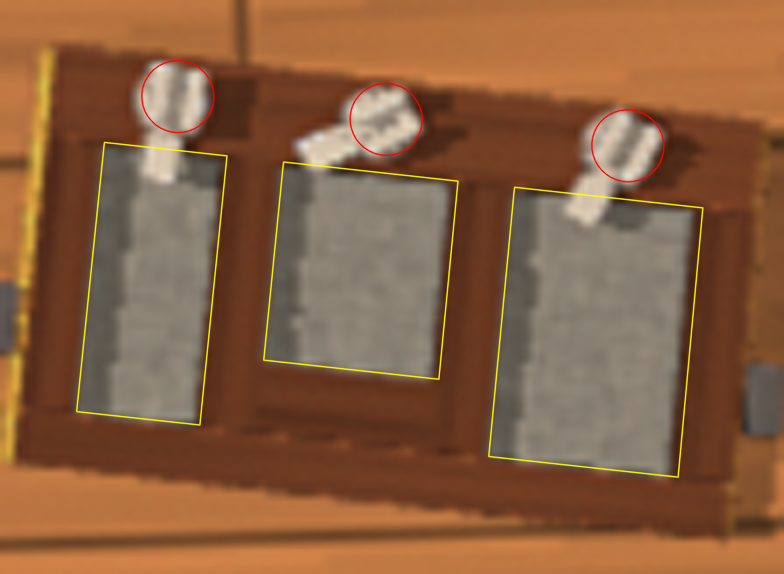

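View pics/o2.png

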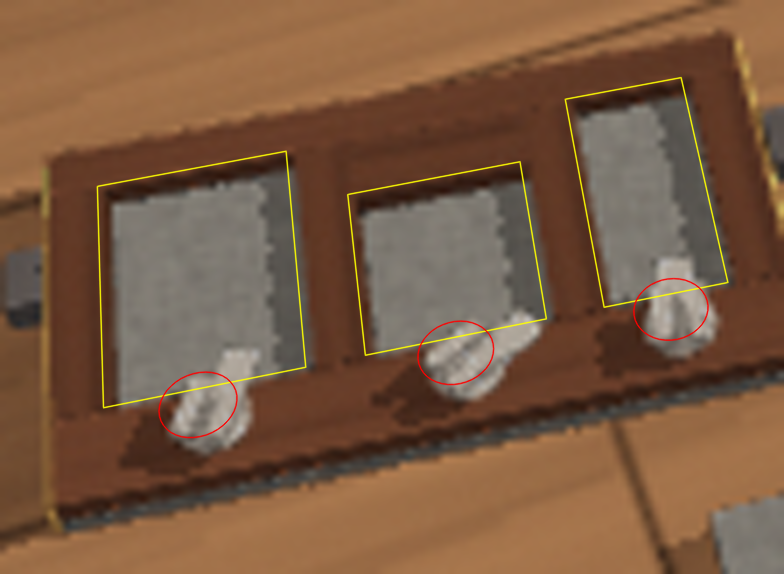

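View pics/j.png

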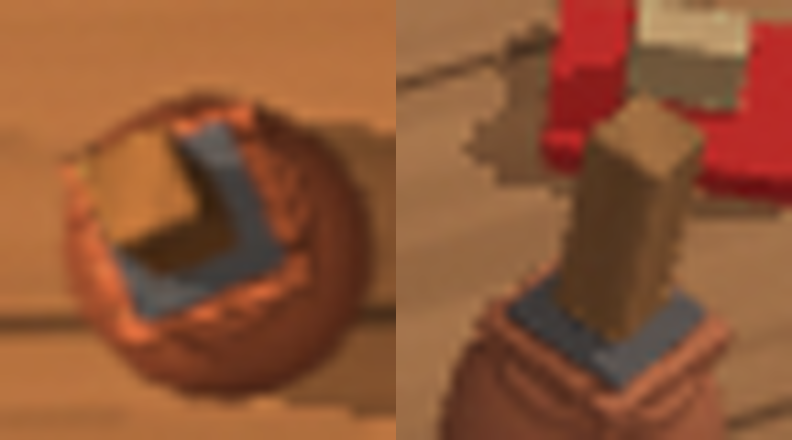

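Run:
```python
from h import *
T=cam('top');Sc=cam('scene')
J=lambda x,y:((x+.5)/11-.5+180,(y+.5)/11-.5+145)
K=lambda x,y:((x-396+.5)/11-.5+310,(y+.5)/11-.5+172)
print('handletop',tri(T,J(138,188),Sc,K(650,137)),onz(T,J(138,188),.163),onz(Sc,K(650,137),.163))
print('guard',tri(T,J(186,221),Sc,K(605,312)),onz(T,J(186,221),.095),onz(Sc,K(605,312),.095))
A=lambda x,y:((x+.5)/7-.5+298,(y+.5)/7-.5+148)
B=lambda x,y:((x+.5)/7-.5+120,(y+.5)/7-.5+205)
for n,cy,h,a,h2,b in[('L',-87,(622,143),(585,218),(205,409),(240,352)),('M',14,(382,119),(300,155),(459,357),(535,318)),('N',101,(174,97),(158,180),(676,313),(675,260))]:
    p=W(.077,cy/1e3,.038); print(n,'model',p.round(4),'head tri',tri(T,A(*h),Sc,B(*h2))[0].round(4),onz(T,A(*h),.038).round(4),onz(Sc,B(*h2),.038).round(4))
    for C,q in((T,A(*a)),(Sc,B(*b))):
        t=onz(C,q,.027)-p; print('   ang',round(np.degrees(np.arctan2(t[1],t[0]))-82.2,1),np.hypot(*t[:2]).round(4))
```

```text
handletop (array([0.59905921, 0.32059528, 0.15919027]), np.float64(0.0036464691937960906)) [0.59769011 0.31829704 0.163     ] [0.60261197 0.3199855  0.163     ]
guard (array([0.59921488, 0.3195425 , 0.0917749 ]), np.float64(0.00231311986302048)) [0.59827259 0.31798447 0.095     ] [0.60192406 0.31879939 0.095     ]
L model [ 0.5799 -0.226   0.038 ] head tri [ 0.5813 -0.2243  0.0355] [ 0.5809 -0.2239  0.038 ] [ 0.5832 -0.2238  0.038 ]
   ang 70.0 0.0327
   ang 60.9 0.0326
M model [ 0.5936 -0.126   0.038 ] head tri [ 0.594  -0.1252  0.0346] [ 0.5936 -0.1244  0.038 ] [ 0.5964 -0.1252  0.038 ]
   ang 28.8 0.0361
   ang 26.5 0.0367
N model [ 0.6054 -0.0398  0.038 ] head tri [ 0.6057 -0.0384  0.0346] [ 0.6051 -0.0384  0.038 ] [ 0.6082 -0.0383  0.038 ]
   ang 85.4 0.0344
   ang 78.5 0.0319
```

Both views agree on these positions:
- **Jar and driver:** about (0.599, 0.319), yaw about 23°.
- **Button heads:** large (0.581, −0.2245), medium (0.594, −0.125).

Next I move over to the jar.

Call:
{"name": "send_rows", "arguments": {"rows": [[[0.0276,-0.028,0],[0,0,0],0.06],[[0.0276,-0.028,0],[0,0,0],0.06],[[0.0276,-0.028,0],[0,0,0],0.06],[[0.0276,-0.028,0],[0,0,0],0.06],[[0.0276,-0.028,0],[0,0,0],0.06],[[0.0276,-0.028,0],[0,0,0],0.06],[[0.0276,-0.028,0],[0,0,0],0.06],[[0.0276,-0.028,0],[0,0,0],0.06],[[0.0276,-0.028,0],[0,0,0],0.06],[[0.0276,-0.028,0],[0,0,0],0.06],[[0.0276,-0.028,0],[0,0,0],0.06],[[0.0276,-0.028,0],[0,0,0],0.06]]}}

```text
clock: 1.6
ee_pos: [0.3702, -0.0924, 0.2506]
ee_rot: [[0.964, 0.266, 0.001], [0.266, -0.964, -0.001], [0.001, 0.001, -1.0]]
ft_force: [1.3, -0.0, -0.4]
width: 0.702
grasp_force: 0.0
```

Call:
{"name": "send_rows", "arguments": {"rows": [[[0.0276,-0.028,0],[0,0,0],0.06],[[0.0276,-0.028,0],[0,0,0],0.06],[[0.0276,-0.028,0],[0,0,0],0.06],[[0.0276,-0.028,0],[0,0,0],0.06],[[0.0276,-0.028,0],[0,0,0],0.06],[[0.0276,-0.028,0],[0,0,0],0.06],[[0.0276,-0.028,0],[0,0,0],0.06],[[0.0276,-0.028,0],[0,0,0],0.06],[[0.0276,-0.028,0],[0,0,0],0.06],[[0.0276,-0.028,0],[0,0,0],0.06],[[0.0276,-0.028,0],[0,0,0],0.06],[[0.0276,-0.028,0],[0,0,0],0.06]]}}

```text
clock: 2.8
ee_pos: [0.6082, 0.2881, 0.2508]
ee_rot: [[0.946, 0.325, -0.009], [0.325, -0.945, 0.027], [-0.0, -0.028, -1.0]]
ft_force: [0.5, -0.4, 1.2]
width: 0.697
grasp_force: 0.0
```

Call:
{"name": "send_rows", "arguments": {"rows": [[[0,0,0],[0,0,-8.1],0.06],[[0,0,0],[0,0,-8.1],0.06],[[0,0,0],[0,0,-8.1],0.06],[[0,0,0],[0,0,-8.1],0.06],[[0,0,0],[0,0,-8.1],0.06],[[0,0,0],[0,0,-8.1],0.06],[[0,0,0],[0,0,-8.1],0.06],[[0,0,0],[0,0,-8.1],0.06],[[0,0,0],[0,0,-8.1],0.06],[[0,0,0],[0,0,-8.1],0.06],[[0,0,0],[0,0,-8.1],0.06],[[0,0,0],[0,0,-8.1],0.06],[[0,0,0],[0,0,0],0.06]]}}

```text
clock: 4.1
ee_pos: [0.6076, 0.2869, 0.2509]
ee_rot: [[-0.44, 0.898, -0.01], [0.898, 0.44, 0.026], [0.028, 0.003, -1.0]]
ft_force: [0.8, -0.2, -0.2]
width: 0.705
grasp_force: 0.0
```

```bash
cat >> h.py <<'E'
def go(x,y,z,th=None):
    s=robot.sense(); R=np.array(s['ee_rot']); p=np.array(s['ee_pos']); t0=np.degrees(np.arctan2(R[1,0],R[0,0]))
    d=R.T@(np.array([x,y,z])-p)
    print('t',round(s['clock'],1),'pos',p.round(4),'th',round(t0,2),'q',np.round(s['joint_positions'],1)[[0,5]],'w',round(s['width'],3),'grip',round(s['grasp_force'],1),'F',np.round(s['ft_force'],1))
    print('  shift(tool)',d.round(4), '' if th is None else f'turn z {-((th-t0+180)%360-180):.2f}','tilt',np.round(R[:,2],4))
E
python3 -c "
from h import *
go(.599,.319,.134,113)"
```

```text
t 4.1 pos [0.6076 0.2869 0.2509] th 116.1 q [18.9 82.8] w 0.705 grip 0.0 F [ 0.8 -0.2 -0.2]
  shift(tool) [0.0293 0.0061 0.1178] turn z 3.10 tilt [-0.0096  0.0263 -0.9996]
```

```bash
python3 -c "
from h import *
s=robot.sense();print(np.round(s['joint_positions'],1),np.round(s['qd'],2));go(.599,.319,.25,113)
R=np.array(s['ee_rot']);from scipy.spatial.transform import Rotation as Ro
c,k=np.cos(np.radians(113)),np.sin(np.radians(113))
G=np.array([[c,k,0],[k,-c,0],[0,0,-1]]);print(np.degrees(Ro.from_matrix(R.T@G).as_rotvec()))"
```

```text
[18.9 26.2 33.7 97.5  1.6 82.8] [0.11 0.04 0.   0.01 0.06 5.78]
t 4.1 pos [0.6076 0.2869 0.2509] th 116.1 q [18.9 82.8] w 0.705 grip 0.0 F [ 0.8 -0.2 -0.2]
  shift(tool) [0.0326 0.0064 0.0018] turn z 3.10 tilt [-0.0096  0.0263 -0.9996]
[ 0.12394391 -1.59935     3.09543854]
```

Call:
{"name": "send_rows", "arguments": {"rows": [[[0,0,0],[0.12,-1.6,3.1],0.06],[[0.011,0.002,0],[0,0,0],0.06],[[0.011,0.002,0],[0,0,0],0.06],[[0.011,0.002,0],[0,0,0],0.06],[[0,0,0.02],[0,0,0],0.06],[[0,0,0],[0,0,0],0.06],[[0,0,0],[0,0,0],0.06]]}}

```text
clock: 4.8
ee_pos: [0.5995, 0.32, 0.2303]
ee_rot: [[-0.391, 0.92, -0.002], [0.92, 0.391, -0.001], [0.0, -0.002, -1.0]]
ft_force: [0.3, 0.2, 1.1]
width: 0.704
grasp_force: 0.0
```

```bash
python3 -c "
from h import *
go(.599,.319,.134,113)"
```

```text
t 4.8 pos [0.5995 0.32   0.2303] th 113.04 q [22.4 89.4] w 0.704 grip 0.0 F [0.3 0.2 1.1]
  shift(tool) [-0.0007 -0.0007  0.0963] turn z 0.04 tilt [-1.6e-03 -6.0e-04 -1.0e+00]
```

Call:
{"name": "send_rows", "arguments": {"rows": [[[0,0,0.02],[0,0,0],0.06],[[0,0,0.02],[0,0,0],0.06],[[0,0,0.02],[0,0,0],0.06],[[0,0,0.02],[0,0,0],0.06],[[0,0,0.016],[0,0,0],0.06],[[0,0,0],[0,0,0],0.015],[[0,0,0],[0,0,0],0.015],[[0,0,0],[0,0,0],0.015],[[0,0,0],[0,0,0],0.015],[[0,0,0],[0,0,0],0.015],[[0,0,0],[0,0,0],0.015],[[0,0,0],[0,0,0],0.015]]}}

```text
clock: 6.0
ee_pos: [0.6011, 0.32, 0.1368]
ee_rot: [[-0.391, 0.92, 0.003], [0.92, 0.391, 0.001], [-0.0, 0.003, -1.0]]
ft_force: [0.2, -0.8, 4.5]
width: 0.277
grasp_force: 60.0
```

Call:
{"name": "send_rows", "arguments": {"rows": [[[0,0,-0.015],[0,0,0],0.015],[[0,0,-0.02],[0,0,0],0.015],[[0,0,-0.025],[0,0,0],0.015],[[0,0,-0.025],[0,0,0],0.015],[[0,0,-0.025],[0,0,0],0.015],[[0,0,0],[0,0,0],0.015],[[0,0,0],[0,0,0],0.015]]}}

```text
clock: 6.7
ee_pos: [0.6004, 0.3198, 0.2453]
ee_rot: [[-0.391, 0.92, 0.001], [0.92, 0.391, 0.0], [-0.0, 0.001, -1.0]]
ft_force: [-1.1, -0.3, -2.7]
width: 0.27
grasp_force: 59.3
```

Run:
```python
from h import *
go(.5808,-.2247,.2,152)
C=cam('scene'); s=robot.sense(); P=np.array(s['ee_pos']); u=proj(C,P-[0,0,.09]).astype(int)
x0,y0=u[0]-30,u[1]-28; cv2.imwrite('pics/d1.png',cv2.resize(C[0][y0:y0+56,x0:x0+60],None,fx=8,fy=8,interpolation=cv2.INTER_CUBIC))
for k in('x','y'):
  v=np.array(s['ee_rot'])[:, 'xy'.index(k)]
  print(k,[((proj(C,P-[0,0,z]+w*v)-[x0,y0])*8).round() for z in(.118,.106) for w in(-.01,.01)])
```

```text
t 6.7 pos [0.6004 0.3198 0.2453] th 113.01 q [22.4 89.4] w 0.27 grip 59.3 F [-1.1 -0.3 -2.7]
  shift(tool) [-0.4935 -0.231   0.045 ] turn z -38.99 tilt [ 1.2e-03  5.0e-04 -1.0e+00]
x [array([215., 297.]), array([249., 269.]), array([220., 274.]), array([254., 246.])]
y [array([210., 268.]), array([254., 297.]), array([215., 246.]), array([259., 274.])]
```

View pics/d1.png

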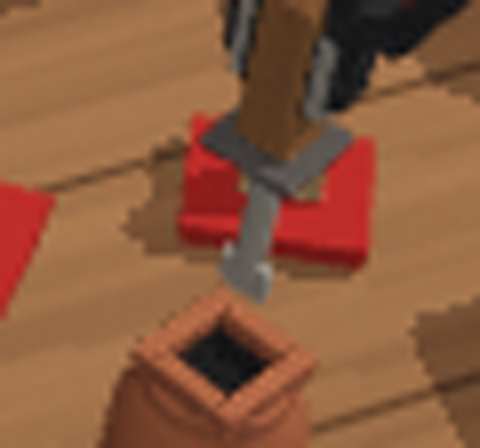

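The blade's wide direction in d1 runs (222,278)→(268,300). That matches the tool y axis, so the blade lies along tool y. I'll move above the large button.

Call:
{"name": "send_rows", "arguments": {"rows": [[[-0.0158,-0.0074,0],[0,0,0],0.015],[[-0.0308,-0.0144,0],[0,0,0],0.015],[[-0.0308,-0.0144,0],[0,0,0],0.015],[[-0.0308,-0.0144,0],[0,0,0],0.015],[[-0.0308,-0.0144,0],[0,0,0],0.015],[[-0.0308,-0.0144,0],[0,0,0],0.015],[[-0.0308,-0.0144,0],[0,0,0],0.015],[[-0.0308,-0.0144,0],[0,0,0],0.015],[[-0.0308,-0.0144,0],[0,0,0],0.015],[[-0.0308,-0.0144,0],[0,0,0],0.015],[[-0.0308,-0.0144,0],[0,0,0],0.015],[[-0.0308,-0.0144,0],[0,0,0],0.015],[[-0.0308,-0.0144,0],[0,0,0],0.015],[[-0.0308,-0.0144,0],[0,0,0],0.015],[[-0.0308,-0.0144,0],[0,0,0],0.015],[[-0.0308,-0.0144,0],[0,0,0],0.015],[[-0.0158,-0.007,0],[0,0,0],0.015],[[0,0,0],[0,0,0],0.015]]}}

```text
clock: 8.55
ee_pos: [0.5799, -0.2266, 0.2424]
ee_rot: [[-0.388, 0.922, -0.003], [0.922, 0.388, 0.002], [0.003, -0.002, -1.0]]
ft_force: [-0.9, 0.0, -1.1]
width: 0.27
grasp_force: 62.0
```

Call:
{"name": "send_rows", "arguments": {"rows": [[[0,0,0],[0,0,8.5],0.015],[[0,0,0],[0,0,8.5],0.015],[[0,0,0],[0,0,8.5],0.015],[[0,0,0],[0,0,8.5],0.015],[[0,0,0],[0,0,8.5],0.015],[[0,0,0],[0,0,8.5],0.015],[[0,0,0.02],[0,0,0],0.015],[[0,0,0.02],[0,0,0],0.015],[[0,0,0.015],[0,0,0],0.015],[[0,0,0],[0,0,0],0.015],[[0,0,0],[0,0,0],0.015]]}}

```text
clock: 9.65
ee_pos: [0.5807, -0.2233, 0.1893]
ee_rot: [[0.468, 0.884, -0.001], [0.884, -0.468, 0.002], [0.001, -0.002, -1.0]]
ft_force: [0.7, 0.1, -1.6]
width: 0.277
grasp_force: 62.2
```

```bash
python3 -c "
from h import *
go(.5808,-.2247,.173,62)"
```

```text
t 9.7 pos [ 0.5807 -0.2233  0.1893] th 62.09 q [-27.2  90.7] w 0.277 grip 62.2 F [ 0.7  0.1 -1.6]
  shift(tool) [-0.0013  0.0008  0.0163] turn z 0.09 tilt [-0.0013  0.0016 -1.    ]
```

Call:
{"name": "send_rows", "arguments": {"rows": [[[-0.001,0.001,0.008],[0,0,0],0.015],[[0,0,0.008],[0,0,0],0.015],[[0,0,0],[0,0,0],0.015],[[0,0,0],[0,0,0],0.015]]}}

```text
clock: 10.05
ee_pos: [0.5813, -0.226, 0.1737]
ee_rot: [[0.469, 0.883, -0.0], [0.883, -0.469, 0.0], [0.0, -0.0, -1.0]]
ft_force: [0.5, -0.1, -1.1]
width: 0.274
grasp_force: 62.2
```

Run:
```python
from h import *
go(.5808,-.2247,.173,62)
C=cam('scene'); x0,y0=125,230
cv2.imwrite('pics/d2.png',cv2.resize(C[0][y0:y0+50,x0:x0+60],None,fx=12,fy=12,interpolation=cv2.INTER_CUBIC))
s=robot.sense(); P=np.array(s['ee_pos']);R=np.array(s['ee_rot'])
for z in(.118,.121): print(((proj(C,P-[0,0,z])+.5-[x0,y0])*12).round())
print(((proj(C,[.5808,-.2247,.038])+.5-[x0,y0])*12).round())
for v in(R[:,0],R[:,1],[0,0,1]): print('10mm',((proj(C,P-[0,0,.12]+.01*np.array(v))-proj(C,P-[0,0,.12]))*12).round(1))
```

```text
t 10.1 pos [ 0.5813 -0.226   0.1737] th 62.0 q [-27.4  90.6] w 0.274 grip 62.2 F [ 0.5 -0.1 -1.1]
  shift(tool) [ 0.0009 -0.0011  0.0007] turn z 0.00 tilt [-2.e-04  5.e-04 -1.e+00]
[263. 356.]
[266. 363.]
[286. 395.]
10mm [43.   4.2]
10mm [-13.8  37.7]
10mm [ -9.7 -24.4]
```

View pics/d2.png

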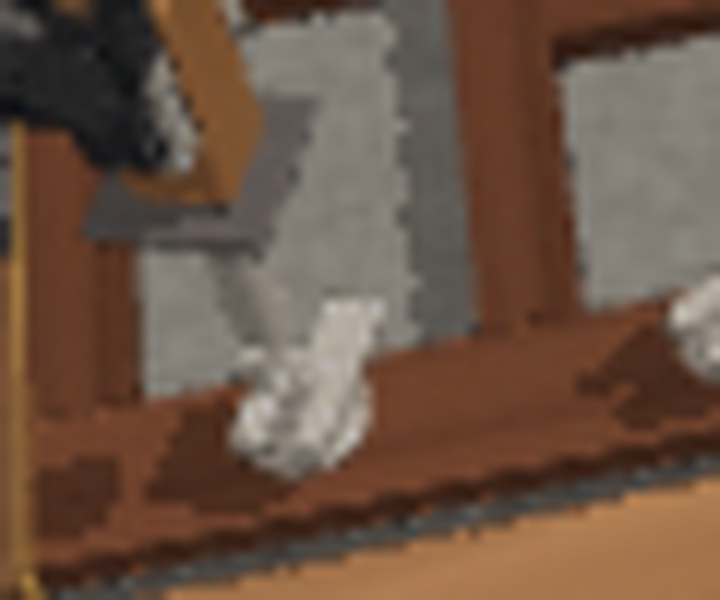

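Call:
{"name": "send_rows", "arguments": {"rows": [[[0.001,-0.001,0.004],[0,0,0],0.015],[[0,0,0.005],[0,0,0],0.015],[[0,0,0.004],[0,0,0],0.015],[[0,0,0],[0,0,0],0.015],[[0,0,0],[0,0,0],0.015]]}}

```text
clock: 10.6
ee_pos: [0.5809, -0.2246, 0.1606]
ee_rot: [[0.469, 0.883, -0.0], [0.883, -0.469, 0.0], [0.0, -0.0, -1.0]]
ft_force: [-0.7, -0.3, -1.0]
width: 0.275
grasp_force: 62.2
```

Call:
{"name": "send_rows", "arguments": {"rows": [[[0,0,0.002],[0,0,0],0.015],[[0,0,0.002],[0,0,0],0.015],[[0,0,0],[0,0,0],0.015]]}}

```text
clock: 10.9
ee_pos: [0.581, -0.2247, 0.1566]
ee_rot: [[0.469, 0.883, -0.0], [0.883, -0.469, 0.0], [0.0, -0.0, -1.0]]
ft_force: [0.5, 0.4, -1.4]
width: 0.273
grasp_force: 62.2
```

Call:
{"name": "send_rows", "arguments": {"rows": [[[0,0,0.0015],[0,0,0],0.015],[[0,0,0.0015],[0,0,0],0.015],[[0,0,0],[0,0,0],0.015]]}}

```text
clock: 11.2
ee_pos: [0.581, -0.2248, 0.1537]
ee_rot: [[0.469, 0.883, 0.0], [0.883, -0.469, 0.0], [0.0, -0.0, -1.0]]
ft_force: [-0.1, -0.1, -0.9]
width: 0.277
grasp_force: 62.2
```

Call:
{"name": "send_rows", "arguments": {"rows": [[[0,0,0.0015],[0,0,0],0.015],[[0,0,0.001],[0,0,0],0.015],[[0,0,0],[0,0,0],0.015]]}}

```text
clock: 11.5
ee_pos: [0.581, -0.2247, 0.1513]
ee_rot: [[0.469, 0.883, 0.0], [0.883, -0.469, 0.0], [0.0, 0.0, -1.0]]
ft_force: [0.2, -0.5, -1.1]
width: 0.271
grasp_force: 62.2
```

Call:
{"name": "send_rows", "arguments": {"rows": [[[0,0,0.001],[0,0,0],0.015],[[0,0,0],[0,0,0],0.015]]}}

```text
clock: 11.7
ee_pos: [0.5811, -0.2248, 0.1504]
ee_rot: [[0.469, 0.883, 0.0], [0.883, -0.469, 0.0], [0.0, 0.0, -1.0]]
ft_force: [0.1, 0.7, -1.5]
width: 0.273
grasp_force: 62.2
```

Call:
{"name": "send_rows", "arguments": {"rows": [[[0,0,0],[0,0,4],0.015],[[0,0,0],[0,0,6],0.015],[[0,0,0],[0,0,6],0.015],[[0,0,0],[0,0,6],0.015],[[0,0,0],[0,0,6],0.015],[[0,0,0],[0,0,6],0.015],[[0,0,0],[0,0,6],0.015],[[0,0,0],[0,0,6],0.015]]}}

```text
clock: 12.5
ee_pos: [0.5803, -0.2252, 0.1504]
ee_rot: [[0.962, 0.272, -0.001], [0.272, -0.962, -0.001], [-0.002, 0.0, -1.0]]
ft_force: [-2.3, -1.1, -0.4]
width: 0.274
grasp_force: 62.2
```

Call:
{"name": "send_rows", "arguments": {"rows": [[[0,0,0],[0,0,6],0.015],[[0,0,0],[0,0,6],0.015],[[0,0,0],[0,0,6],0.015],[[0,0,0],[0,0,6],0.015],[[0,0,0],[0,0,4],0.015],[[0,0,0],[0,0,0],0.015]]}}

```text
clock: 13.1
ee_pos: [0.5803, -0.225, 0.1504]
ee_rot: [[0.978, -0.208, -0.002], [-0.208, -0.978, -0.001], [-0.001, 0.001, -1.0]]
ft_force: [-2.2, -1.3, -0.4]
width: 0.277
grasp_force: 62.3
```

```bash
python3 -c "
from h import *
go(.5808,-.2247,.173,-8);print(robot.sense()['wrist_torque'])"
```

```text
t 13.1 pos [ 0.5803 -0.225   0.1504] th -11.99 q [-27.3 164.7] w 0.277 grip 62.3 F [-2.2 -1.3 -0.4]
  shift(tool) [ 0.0004 -0.0004 -0.0226] turn z -3.99 tilt [-1.6e-03 -5.0e-04 -1.0e+00]
[-0.33176186  0.65930056  0.04311988]
```

Call:
{"name": "send_rows", "arguments": {"rows": [[[0,0,0],[0,0,-6],0.015],[[0,0,-0.006],[0,0,0],0.015],[[0,0,-0.012],[0,0,0],0.015],[[0,0,-0.012],[0,0,0],0.015],[[0,0,0],[0,0,-8],0.015],[[0,0,0],[0,0,-8],0.015],[[0,0,0],[0,0,-8],0.015],[[0,0,0],[0,0,-2],0.015],[[0.0118,-0.0223,0],[0,0,0],0.015],[[0.0118,-0.0223,0],[0,0,0],0.015],[[0.0118,-0.0223,0],[0,0,0],0.015],[[0.0118,-0.0223,0],[0,0,0],0.015],[[0,0,0],[0,0,0],0.015],[[0,0,0],[0,0,0],0.015]]}}

```text
clock: 14.5
ee_pos: [0.5957, -0.1245, 0.182]
ee_rot: [[0.939, 0.343, 0.003], [0.343, -0.939, -0.001], [0.002, 0.002, -1.0]]
ft_force: [-0.3, 0.4, -0.6]
width: 0.272
grasp_force: 62.1
```

Run:
```python
from h import *
go(.5942,-.1252,.160,20)
C=cam('scene'); x0,y0=125,230
cv2.imwrite('pics/d3.png',cv2.resize(C[0][y0:y0+50,x0:x0+80],None,fx=10,fy=10,interpolation=cv2.INTER_CUBIC))
```

```text
t 14.5 pos [ 0.5957 -0.1245  0.182 ] th 20.06 q [-18.1 141.8] w 0.272 grip 62.1 F [-0.3  0.4 -0.6]
  shift(tool) [-0.0017  0.0001  0.022 ] turn z 0.06 tilt [ 0.0025 -0.001  -1.    ]
```

View pics/d3.png

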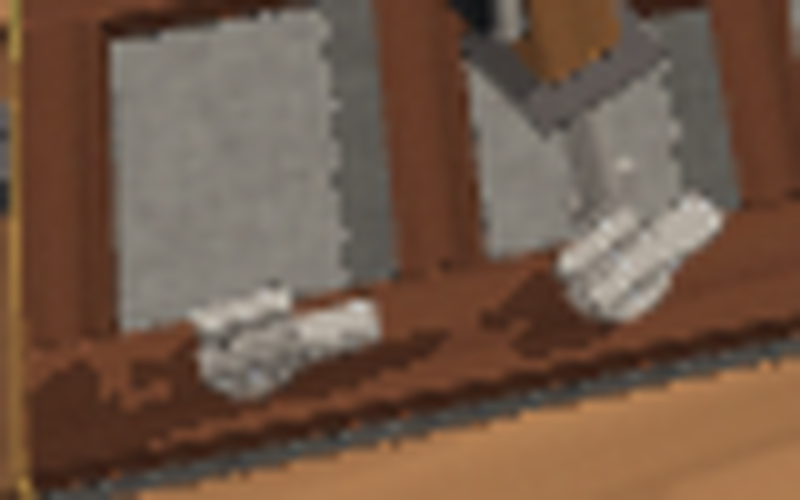

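The large button now lies along the rail at (290,335). I'll do the medium one the same way.

Call:
{"name": "send_rows", "arguments": {"rows": [[[-0.0015,0,0.008],[0,0,0],0.015],[[0,0,0.008],[0,0,0],0.015],[[0,0,0.006],[0,0,0],0.015],[[0,0,0],[0,0,0],0.015],[[0,0,0],[0,0,0],0.015]]}}

```text
clock: 15.05
ee_pos: [0.5931, -0.1254, 0.1578]
ee_rot: [[0.94, 0.342, -0.001], [0.342, -0.94, 0.001], [-0.001, -0.001, -1.0]]
ft_force: [0.5, 0.6, -0.6]
width: 0.271
grasp_force: 62.1
```

Call:
{"name": "send_rows", "arguments": {"rows": [[[0,0,0.0015],[0,0,0],0.015],[[0,0,0.0015],[0,0,0],0.015],[[0,0,0.0015],[0,0,0],0.015],[[0,0,0],[0,0,0],0.015]]}}

```text
clock: 15.45
ee_pos: [0.5934, -0.1252, 0.1538]
ee_rot: [[0.94, 0.342, 0.0], [0.342, -0.94, 0.0], [0.0, -0.0, -1.0]]
ft_force: [0.0, 0.6, -0.5]
width: 0.271
grasp_force: 62.1
```

Call:
{"name": "send_rows", "arguments": {"rows": [[[0,0,0.0015],[0,0,0],0.015],[[0,0,0.0015],[0,0,0],0.015],[[0,0,0.0015],[0,0,0],0.015],[[0,0,0],[0,0,0],0.015]]}}

```text
clock: 15.85
ee_pos: [0.5936, -0.1253, 0.1498]
ee_rot: [[0.94, 0.342, 0.001], [0.342, -0.94, 0.0], [0.001, 0.0, -1.0]]
ft_force: [0.1, -0.1, 0.1]
width: 0.273
grasp_force: 62.5
```

Call:
{"name": "send_rows", "arguments": {"rows": [[[0,0,0],[0,0,5],0.015],[[0,0,0],[0,0,6],0.015],[[0,0,0],[0,0,6],0.015],[[0,0,0],[0,0,6],0.015],[[0,0,0],[0,0,6],0.015],[[0,0,0],[0,0,4],0.015],[[0,0,0],[0,0,0],0.015]]}}

```text
clock: 16.55
ee_pos: [0.5934, -0.1252, 0.1498]
ee_rot: [[0.974, -0.224, 0.0], [-0.224, -0.974, 0.0], [0.0, -0.0, -1.0]]
ft_force: [-0.2, 1.0, 0.6]
width: 0.273
grasp_force: 62.4
```

Call:
{"name": "send_rows", "arguments": {"rows": [[[0,0,0],[0,0,-6],0.015],[[0,0,-0.006],[0,0,0],0.015],[[0,0,-0.012],[0,0,0],0.015],[[0,0,-0.02],[0,0,0],0.015],[[0,0,-0.02],[0,0,0],0.015],[[0,0,-0.02],[0,0,0],0.015],[[0,0,-0.02],[0,0,0],0.015],[[0,0,0],[0,0,0],0.015]]}}

```text
clock: 17.35
ee_pos: [0.5953, -0.1259, 0.2525]
ee_rot: [[0.992, -0.123, 0.008], [-0.123, -0.992, -0.003], [0.009, 0.001, -1.0]]
ft_force: [0.4, -0.5, -0.5]
width: 0.276
grasp_force: 62.3
```

Run:
```python
from h import *
go(.6,.32,.250,113)
C=cam('scene'); x0,y0=125,230
cv2.imwrite('pics/d4.png',np.hstack([cv2.resize(C[0][y0:y0+50,x0:x0+80],None,fx=5,fy=5,interpolation=cv2.INTER_CUBIC),cv2.resize(C[0][172:212,300:364],None,fx=6.25,fy=6.25,interpolation=cv2.INTER_CUBIC)]))
```

```text
t 17.4 pos [ 0.5953 -0.1259  0.2525] th -7.04 q [-18.3 168.8] w 0.276 grip 62.3 F [ 0.4 -0.5 -0.5]
  shift(tool) [-0.05   -0.4431  0.0015] turn z -120.04 tilt [ 0.0083 -0.0025 -1.    ]
```

View pics/d4.png

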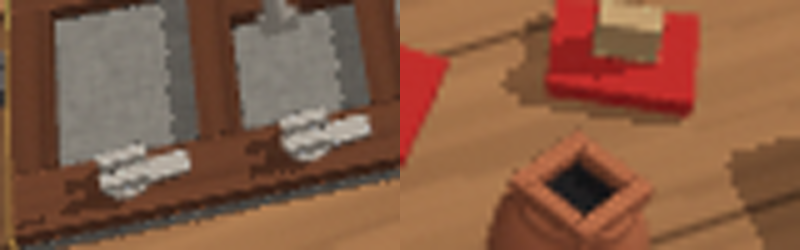

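Call:
{"name": "send_rows", "arguments": {"rows": [[[0,0,0],[0,0,-8],0.015],[[0,0,0],[0,0,-8],0.015],[[0,0,0],[0,0,-8],0.015],[[0,0,0],[0,0,-8],0.015],[[0,0,0],[0,0,-8],0.015],[[0,0,0],[0,0,-8],0.015],[[0,0,0],[0,0,-8],0.015],[[0,0,0],[0,0,-8],0.015],[[0,0,0],[0,0,-8],0.015],[[0,0,0],[0,0,-8],0.015],[[0,0,0],[0,0,-8],0.015],[[0,0,0],[0,0,-8],0.015],[[0,0,0],[0,0,-8],0.015],[[0,0,0],[0,0,-8],0.015],[[0,0,0],[0,0,-8],0.015]]}}

```text
clock: 18.9
ee_pos: [0.5929, -0.1251, 0.2458]
ee_rot: [[-0.396, 0.918, -0.002], [0.918, 0.396, 0.001], [0.002, -0.002, -1.0]]
ft_force: [-0.9, 0.1, -0.2]
width: 0.271
grasp_force: 62.2
```

Call:
{"name": "send_rows", "arguments": {"rows": [[[0.0146,0.0064,0],[0,0,0],0.015],[[0.0291,0.0128,0],[0,0,0],0.015],[[0.0291,0.0128,0],[0,0,0],0.015],[[0.0291,0.0128,0],[0,0,0],0.015],[[0.0291,0.0128,0],[0,0,0],0.015],[[0.0291,0.0128,0],[0,0,0],0.015],[[0.0291,0.0128,0],[0,0,0],0.015],[[0.0291,0.0128,0],[0,0,0],0.015],[[0.0291,0.0128,0],[0,0,0],0.015],[[0.0291,0.0128,0],[0,0,0],0.015],[[0.0291,0.0128,0],[0,0,0],0.015],[[0.0291,0.0128,0],[0,0,0],0.015],[[0.0291,0.0128,0],[0,0,0],0.015],[[0.0291,0.0128,0],[0,0,0],0.015],[[0.0146,0.0064,0],[0,0,0],0.015],[[0,0,0],[0,0,0],0.015],[[0,0,0],[0,0,0],0.015]]}}

```text
clock: 20.6
ee_pos: [0.5983, 0.3203, 0.2466]
ee_rot: [[-0.39, 0.921, -0.001], [0.921, 0.39, -0.001], [-0.0, -0.001, -1.0]]
ft_force: [0.3, -0.6, -0.6]
width: 0.273
grasp_force: 62.2
```

```bash
python3 -c "
from h import *
go(.6005,.3198,.250,113)"
```

```text
t 20.6 pos [0.5983 0.3203 0.2466] th 112.98 q [22.5 89.5] w 0.273 grip 62.2 F [ 0.3 -0.6 -0.6]
  shift(tool) [-0.0013  0.0018 -0.0034] turn z -0.02 tilt [-0.0011 -0.001  -1.    ]
```

Call:
{"name": "send_rows", "arguments": {"rows": [[[-0.0013,0.0018,0.01],[0,0,0],0.015],[[0,0,0.015],[0,0,0],0.015],[[0,0,0.015],[0,0,0],0.015],[[0,0,0.015],[0,0,0],0.015],[[0,0,0],[0,0,0],0.015]]}}

```text
clock: 21.1
ee_pos: [0.6, 0.3173, 0.1887]
ee_rot: [[-0.388, 0.921, -0.006], [0.921, 0.388, -0.002], [-0.0, -0.006, -1.0]]
ft_force: [0.1, -0.7, -1.6]
width: 0.274
grasp_force: 62.2
```

Call:
{"name": "send_rows", "arguments": {"rows": [[[0,0,0.015],[0,0,0],0.015],[[0,0,0.015],[0,0,0],0.015],[[0,0,0.012],[0,0,0],0.015],[[0,0,0.006],[0,0,0],0.015],[[0,0,0],[0,0,0],0.015]]}}

```text
clock: 21.6
ee_pos: [0.6008, 0.3187, 0.1434]
ee_rot: [[-0.39, 0.921, -0.002], [0.921, 0.39, -0.001], [-0.0, -0.002, -1.0]]
ft_force: [0.1, 0.2, -0.1]
width: 0.272
grasp_force: 62.2
```

Call:
{"name": "send_rows", "arguments": {"rows": [[[0,0,0.002],[0,0,0],0.015],[[0,0,0.002],[0,0,0],0.015],[[0,0,0.0015],[0,0,0],0.015],[[0,0,0],[0,0,0],0.015]]}}

```text
clock: 22.0
ee_pos: [0.6014, 0.3194, 0.1392]
ee_rot: [[-0.391, 0.92, 0.001], [0.92, 0.391, 0.0], [-0.0, 0.001, -1.0]]
ft_force: [0.2, 0.2, -0.7]
width: 0.269
grasp_force: 62.2
```

Call:
{"name": "send_rows", "arguments": {"rows": [[[0,0,0],[0,0,0],0.045],[[0,0,0],[0,0,0],0.045],[[0,0,0],[0,0,0],0.045],[[0,0,0],[0,0,0],0.045],[[0,0,-0.02],[0,0,0],0.045],[[0,0,-0.03],[0,0,0],0.045],[[0,0,-0.03],[0,0,0],0.045],[[0,0,-0.02],[0,0,0],0.045],[[0,0,0],[0,0,0],0.045]]}}

```text
clock: 22.9
ee_pos: [0.603, 0.32, 0.244]
ee_rot: [[-0.391, 0.92, 0.008], [0.92, 0.391, 0.003], [-0.0, 0.009, -1.0]]
ft_force: [0.8, 1.4, 0.4]
width: 0.532
grasp_force: 0.0
```

Run:
```python
from h import *
go(.5931,.148,.230,-1.5)
for n,(x0,y0,x1,y1) in {'top':(235,145,290,250)}.items():
    C=cam(n); U=up(C[0]); H=cv2.cvtColor(U,cv2.COLOR_BGR2HSV)
    roi=np.zeros(H.shape[:2],np.uint8); roi[y0*S:y1*S,x0*S:x1*S]=255
    m=cv2.morphologyEx(cv2.inRange(H,(12,40,130),(35,148,255))&roi,cv2.MORPH_OPEN,np.ones((5,5)))
    for c in blobs(m,250):
        b=[onz(C,un(p),.012)[:2] for p in cv2.boxPoints(cv2.minAreaRect(c))]
        e=[b[(i+1)%4]-b[i] for i in range(4)]; L=max(e,key=np.linalg.norm)
        print(cv2.contourArea(c)/S/S,np.mean(b,0).round(4),[round(float(np.linalg.norm(k)),4) for k in e[:2]],'yaw',np.degrees(np.arctan2(L[1],L[0])).round(1))
S2=cam('scene');T=C
a=T[0][140:240,170:330];b=S2[0][160:260,190:350]
cv2.imwrite('pics/v1.png',np.hstack([cv2.resize(i,None,fx=2.5,fy=2.5,interpolation=cv2.INTER_CUBIC) for i in(a,b)]))
```

```text
t 22.9 pos [0.603 0.32  0.244] th 113.01 q [22.3 89.3] w 0.532 grip 0.0 F [0.8 1.4 0.4]
  shift(tool) [-0.1545 -0.0765  0.0134] turn z 114.51 tilt [ 0.0082  0.0033 -1.    ]
1002.4027777777778 [0.4377 0.1438] [0.1135, 0.0803] yaw -17.1
667.9444444444445 [0.5931 0.1484] [0.0832, 0.0738] yaw 177.6
```

View pics/v1.png

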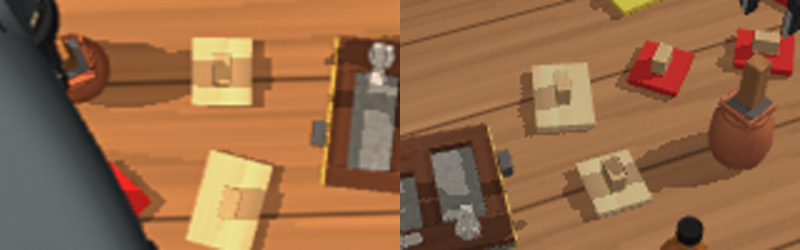

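v1 shows the driver hanging upright in the jar at (755,85) and both panels where they were. Now the medium panel.

Call:
{"name": "send_rows", "arguments": {"rows": [[[0,0,0],[0,0,-8.1],0.045],[[0,0,0],[0,0,-8.1],0.045],[[0,0,0],[0,0,-8.1],0.045],[[0,0,0],[0,0,-8.1],0.045],[[0,0,0],[0,0,-8.1],0.045],[[0,0,0],[0,0,-8.1],0.045],[[0,0,0],[0,0,-8.1],0.045],[[0,0,0],[0,0,-8.1],0.045],[[0.0006,-0.0286,0],[0,0,0],0.045],[[0.0006,-0.0286,0],[0,0,0],0.045],[[0.0006,-0.0286,0],[0,0,0],0.045],[[0.0006,-0.0286,0],[0,0,0],0.045],[[0.0006,-0.0286,0],[0,0,0],0.045],[[0.0006,-0.0286,0],[0,0,0],0.045],[[0,0,0.04],[0,0,0],0.045],[[0,0,0.04],[0,0,0],0.045],[[0,0,0.04],[0,0,0],0.045],[[0,0,0],[0,0,0],0.045],[[0,0,0],[0,0,0],0.045]]}}

```text
clock: 24.9
ee_pos: [0.5891, 0.1478, 0.1166]
ee_rot: [[-0.999, 0.038, -0.005], [0.038, 0.999, -0.001], [0.005, -0.001, -1.0]]
ft_force: [0.6, -0.2, 1.0]
width: 0.527
grasp_force: 0.0
```

```bash
python3 -c "
from h import *
go(.5931,.1483,.036,178)"
```

```text
t 24.9 pos [0.5891 0.1478 0.1166] th 177.81 q [7.8 9.9] w 0.527 grip 0.0 F [ 0.6 -0.2  1. ]
  shift(tool) [-0.0044  0.0007  0.0806] turn z -0.19 tilt [-5.2e-03 -6.0e-04 -1.0e+00]
```

Call:
{"name": "send_rows", "arguments": {"rows": [[[-0.0044,0.0007,0.02],[0,0,0],0.045],[[0,0,0.02],[0,0,0],0.045],[[0,0,0.02],[0,0,0],0.045],[[0,0,0.015],[0,0,0],0.045],[[0,0,0.005],[0,0,0],0.045],[[0,0,0],[0,0,0],0.045],[[0,0,0],[0,0,0],0.012],[[0,0,0],[0,0,0],0.012],[[0,0,0],[0,0,0],0.012],[[0,0,0],[0,0,0],0.012],[[0,0,0],[0,0,0],0.012],[[0,0,0],[0,0,0],0.012]]}}

```text
clock: 26.1
ee_pos: [0.597, 0.1487, 0.041]
ee_rot: [[-0.999, 0.038, 0.004], [0.038, 0.999, 0.001], [-0.004, 0.001, -1.0]]
ft_force: [1.2, -0.8, 6.6]
width: 0.22
grasp_force: 61.9
```

Run:
```python
from h import *
p=W(.015,.014,.1); print(p); go(*p,172.2)
```

```text
[ 0.53216124 -0.11756526  0.1       ]
t 26.1 pos [0.597  0.1487 0.041 ] th 177.81 q [7.7 9.9] w 0.22 grip 61.9 F [ 1.2 -0.8  6.6]
  shift(tool) [ 0.0544 -0.2685 -0.0594] turn z 5.61 tilt [ 3.9e-03  5.0e-04 -1.0e+00]
```

Call:
{"name": "send_rows", "arguments": {"rows": [[[0,0,-0.01],[0,0,0],0.012],[[0,0,-0.02],[0,0,0],0.012],[[0,0,-0.025],[0,0,0],0.012],[[0,0,-0.025],[0,0,0],0.012],[[0,0,0],[0,0,5.6],0.012],[[0.0012,-0.0137,0],[0,0,0],0.012],[[0.0024,-0.0273,0],[0,0,0],0.012],[[0.0024,-0.0273,0],[0,0,0],0.012],[[0.0024,-0.0273,0],[0,0,0],0.012],[[0.0024,-0.0273,0],[0,0,0],0.012],[[0.0024,-0.0273,0],[0,0,0],0.012],[[0.0024,-0.0273,0],[0,0,0],0.012],[[0.0024,-0.0273,0],[0,0,0],0.012],[[0.0024,-0.0273,0],[0,0,0],0.012],[[0.0024,-0.0273,0],[0,0,0],0.012],[[0.0012,-0.0137,0],[0,0,0],0.012],[[0,0,0],[0,0,0],0.012],[[0,0,0],[0,0,0],0.012],[[0,0,0],[0,0,0],0.012]]}}

```text
clock: 28.0
ee_pos: [0.5348, -0.1177, 0.1187]
ee_rot: [[-0.991, 0.134, -0.0], [0.134, 0.991, 0.001], [0.0, 0.001, -1.0]]
ft_force: [-0.2, 0.5, -1.3]
width: 0.219
grasp_force: 61.1
```

Run:
```python
from h import *
go(.5361,-.1181,.1,172.2)
S2=cam('scene');T=cam('top')
a=T[0][140:240,290:420];b=S2[0][180:280,130:260]
cv2.imwrite('pics/v2.png',np.hstack([cv2.resize(i,None,fx=3,fy=3,interpolation=cv2.INTER_CUBIC) for i in(a,b)]))
```

```text
t 28.0 pos [ 0.5348 -0.1177  0.1187] th 172.3 q [-19.5 -11.8] w 0.219 grip 61.1 F [-0.2  0.5 -1.3]
  shift(tool) [-0.0014 -0.0003  0.0187] turn z 0.10 tilt [-1.e-04  1.e-03 -1.e+00]
```

View pics/v2.png

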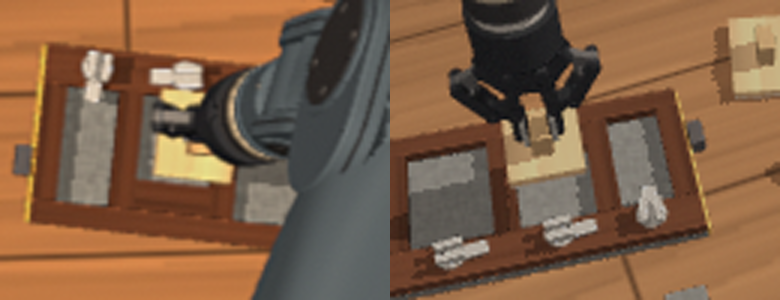

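Run:
```python
from h import *
T=cam('top');Sc=cam('scene')
s=robot.sense();P=np.array(s['ee_pos']);z=P[2]-.029
U=up(T[0]);H=cv2.cvtColor(U,cv2.COLOR_BGR2HSV);m=cv2.inRange(H,(12,40,130),(35,148,255))
roi=np.zeros_like(m);roi[168*S:206*S,337*S:372*S]=255
c=max(blobs(cv2.morphologyEx(m&roi,cv2.MORPH_OPEN,np.ones((5,5))),50),key=cv2.contourArea)
X=np.array([onz(T,un(p[0]),z) for p in c])[:,:2]
R=np.array(s['ee_rot'])[:2,:2]; L=(X-P[:2])@R   # tool coords
print('tool x: min/max',np.percentile(L[:,0],[1,50,99]).round(4),'y',np.percentile(L[:,1],[1,99]).round(4))
lo=L[L[:,0]>L[:,0].max()-.004]; print('far edge x med',np.median(lo[:,0]).round(4),'y span',lo[:,1].min().round(4),lo[:,1].max().round(4))
# scene: near (+x) edge of the board, pixels from v2
for p in [(512,184),(586,166)]:
    q=onz(Sc,((p[0]-390+.5)/3-.5+130,(p[1]+.5)/3-.5+180),z-.012); print('scene lower +x edge corner tool',((q[:2]-P[:2])@R).round(4))
```

```text
tool x: min/max [0.0051 0.0313 0.0485] y [-0.0366  0.0403]
far edge x med 0.0469 y span -0.0318 0.0376
scene lower +x edge corner tool [-0.0322 -0.0307]
scene lower +x edge corner tool [-0.0281  0.0378]
```

Call:
{"name": "send_rows", "arguments": {"rows": [[[-0.0022,-0.0017,0.012],[0,0,0],0.012],[[0,0,0.015],[0,0,0],0.012],[[0,0,0.015],[0,0,0],0.012],[[0,0,0.01],[0,0,0],0.012],[[0,0,0],[0,0,0],0.012],[[0,0,0],[0,0,0],0.012]]}}

```text
clock: 28.8
ee_pos: [0.5363, -0.1206, 0.0663]
ee_rot: [[-0.991, 0.136, -0.001], [0.136, 0.991, 0.001], [0.001, 0.001, -1.0]]
ft_force: [0.4, 0.5, -1.1]
width: 0.215
grasp_force: 61.1
```

```bash
cat > edge.py <<'E'
from h import *
import sys
# board outline seen by the top camera, in tool coords, and implied panel centre (half sizes hx,hy)
def board(hx,hy,dz,box):
    T=cam('top'); s=robot.sense();P=np.array(s['ee_pos']);z=P[2]-dz
    m=cv2.inRange(cv2.cvtColor(up(T[0]),cv2.COLOR_BGR2HSV),(12,40,130),(35,148,255))
    roi=np.zeros_like(m);x0,y0,x1,y1=box;roi[y0*S:y1*S,x0*S:x1*S]=255
    cs=blobs(cv2.morphologyEx(m&roi,cv2.MORPH_OPEN,np.ones((5,5))),30)
    X=np.vstack([[onz(T,un(p[0]),z)[:2] for p in c] for c in cs])
    R=np.array(s['ee_rot'])[:2,:2]; L=(X-P[:2])@R; m=.001
    xm,ya,yb=np.percentile(L[:,0],99)-m,np.percentile(L[:,1],1)+m,np.percentile(L[:,1],99)-m
    c=np.array([xm-hx,(ya+yb)/2]); print('span y',(yb-ya).round(4),'centre tool',c.round(4),'world',(P[:2]+R@c).round(4))
E
python3 - <<'E'
from edge import *
go(.5361,-.1181,.049,172.2)
board(.040,.035,.029,(333,166,372,206))
E
```

```text
t 28.8 pos [ 0.5363 -0.1206  0.0663] th 172.2 q [-19.7 -11.9] w 0.215 grip 61.1 F [ 0.4  0.5 -1.1]
  shift(tool) [0.0005 0.0025 0.0173] turn z 0.00 tilt [-9.e-04  6.e-04 -1.e+00]
span y 0.0857 centre tool [ 0.0073 -0.0048] world [ 0.529  -0.1246]
```

Call:
{"name": "send_rows", "arguments": {"rows": [[[-0.0008,0.001,0.003],[0,0,0],0.012],[[0,0,0.003],[0,0,0],0.012],[[0,0,0],[0,0,0],0.012],[[0,0,0],[0,0,0],0.012]]}}

```text
clock: 29.25
ee_pos: [0.5377, -0.1199, 0.0611]
ee_rot: [[-0.991, 0.136, 0.0], [0.136, 0.991, 0.0], [-0.0, 0.0, -1.0]]
ft_force: [0.2, 0.3, -1.4]
width: 0.217
grasp_force: 61.1
```

Call:
{"name": "send_rows", "arguments": {"rows": [[[0,0,0.0015],[0,0,0],0.012],[[0,0,0.0015],[0,0,0],0.012],[[0,0,0],[0,0,0],0.012]]}}

```text
clock: 29.55
ee_pos: [0.5375, -0.1198, 0.0577]
ee_rot: [[-0.991, 0.136, -0.0], [0.136, 0.991, 0.0], [0.0, 0.0, -1.0]]
ft_force: [-0.6, 0.4, -1.0]
width: 0.216
grasp_force: 61.1
```

Call:
{"name": "send_rows", "arguments": {"rows": [[[0,0,0.001],[0,0,0],0.012],[[0,0,0.001],[0,0,0],0.012],[[0,0,0],[0,0,0],0.012]]}}

```text
clock: 29.85
ee_pos: [0.5377, -0.1199, 0.0569]
ee_rot: [[-0.991, 0.136, 0.001], [0.136, 0.991, -0.0], [-0.001, 0.0, -1.0]]
ft_force: [-2.6, 1.1, 4.6]
width: 0.219
grasp_force: 61.7
```

Call:
{"name": "send_rows", "arguments": {"rows": [[[0,0,-0.0015],[0,0,0],0.012],[[0.0015,0.0007,0],[0,0,0],0.012],[[0,0,0.0015],[0,0,0],0.012],[[0,0,0.0015],[0,0,0],0.012],[[0,0,0],[0,0,0],0.012]]}}

```text
clock: 30.35
ee_pos: [0.5359, -0.1188, 0.0538]
ee_rot: [[-0.991, 0.136, -0.001], [0.136, 0.991, 0.001], [0.001, 0.0, -1.0]]
ft_force: [0.1, -0.6, -1.2]
width: 0.217
grasp_force: 61.1
```

Through, with no force. Lowering on.

Call:
{"name": "send_rows", "arguments": {"rows": [[[0,0,0.0015],[0,0,0],0.012],[[0,0,0.0015],[0,0,0],0.012],[[0,0,0],[0,0,0],0.012]]}}

```text
clock: 30.65
ee_pos: [0.5361, -0.1189, 0.0511]
ee_rot: [[-0.991, 0.136, -0.0], [0.136, 0.991, 0.0], [0.0, 0.0, -1.0]]
ft_force: [0.8, 0.4, -0.9]
width: 0.22
grasp_force: 61.1
```

Call:
{"name": "send_rows", "arguments": {"rows": [[[0,0,0.0015],[0,0,0],0.012],[[0,0,0.001],[0,0,0],0.012],[[0,0,0],[0,0,0],0.012]]}}

```text
clock: 30.95
ee_pos: [0.5364, -0.119, 0.0491]
ee_rot: [[-0.991, 0.136, 0.001], [0.136, 0.991, 0.0], [-0.001, 0.0, -1.0]]
ft_force: [-0.5, -0.4, -0.2]
width: 0.212
grasp_force: 61.3
```

Call:
{"name": "send_rows", "arguments": {"rows": [[[0,0,0.001],[0,0,0],0.012],[[0,0,0],[0,0,0],0.012],[[0,0,0],[0,0,0],0.035],[[0,0,0],[0,0,0],0.035],[[0,0,0],[0,0,0],0.035],[[0,0,0],[0,0,0],0.035],[[0,0,-0.02],[0,0,0],0.035],[[0,0,-0.03],[0,0,0],0.04],[[0,0,-0.03],[0,0,0],0.045],[[0,0,0],[0,0,0],0.045]]}}

```text
clock: 31.95
ee_pos: [0.5396, -0.1201, 0.1334]
ee_rot: [[-0.991, 0.136, 0.01], [0.136, 0.991, -0.003], [-0.01, -0.002, -1.0]]
ft_force: [1.6, 0.3, 0.6]
width: 0.529
grasp_force: 0.0
```

```bash
python3 -c "
from h import *
go(.4377,.1438,.12,162.9)"
```

```text
t 31.9 pos [ 0.5396 -0.1201  0.1334] th 172.21 q [-19.5 -11.7] w 0.529 grip 0.0 F [1.6 0.3 0.6]
  shift(tool) [0.1368 0.2477 0.0116] turn z 9.31 tilt [ 0.0096 -0.0031 -0.9999]
```

Call:
{"name": "send_rows", "arguments": {"rows": [[[0.0086,0.0155,0],[0,0,0],0.045],[[0.0171,0.031,0],[0,0,0],0.045],[[0.0171,0.031,0],[0,0,0],0.045],[[0.0171,0.031,0],[0,0,0],0.045],[[0.0171,0.031,0],[0,0,0],0.045],[[0.0171,0.031,0],[0,0,0],0.045],[[0.0171,0.031,0],[0,0,0],0.045],[[0.0171,0.031,0],[0,0,0],0.045],[[0.0086,0.0155,0],[0,0,0],0.045],[[0,0,0],[0,0,4.7],0.045],[[0,0,0],[0,0,4.6],0.045],[[0,0,0],[0,0,0],0.045],[[0,0,0],[0,0,0],0.045],[[0,0,0],[0,0,0],0.045]]}}

```text
clock: 33.35
ee_pos: [0.4337, 0.1453, 0.1273]
ee_rot: [[-0.956, 0.293, -0.001], [0.293, 0.956, 0.0], [0.001, -0.0, -1.0]]
ft_force: [0.3, 0.2, -0.1]
width: 0.533
grasp_force: 0.0
```

Run:
```python
from h import *
go(.4377,.1438,.037,162.9)
# knocked? board corners of both panels in the scene view vs. the first picture
C=cam('scene')[0]; D=np.load('pics/scene0.npy')
d=cv2.absdiff(C,D).max(2)>40
ys,xs=np.nonzero(d); print('changed in pick/medium area', d[185:215,240:275].mean().round(2))
T=cam('top')
m=cv2.inRange(cv2.cvtColor(up(T[0]),cv2.COLOR_BGR2HSV),(12,40,130),(35,148,255)); roi=np.zeros_like(m); roi[145*S:250*S,235*S:300*S]=255
for c in blobs(cv2.morphologyEx(m&roi,cv2.MORPH_OPEN,np.ones((5,5))),60): print([onz(T,un(p),.012)[:2].round(4).tolist() for p in cv2.boxPoints(cv2.minAreaRect(c))],cv2.contourArea(c)/36)
```

```text
t 33.4 pos [0.4337 0.1453 0.1273] th 162.97 q [10.1 27.1] w 0.533 grip 0.0 F [ 0.3  0.2 -0.1]
  shift(tool) [-0.0044 -0.0002  0.0903] turn z 0.07 tilt [-9.e-04  0.e+00 -1.e+00]
changed in pick/medium area 0.47
[[0.4738, 0.1819], [0.5425, 0.1608], [0.5191, 0.0851], [0.4505, 0.1064]] 455.97222222222223
```

The large panel's +x edge now reads x ≈ 0.54 instead of 0.50, so it has been knocked aside. I'll move clear and measure again.

Call:
{"name": "send_rows", "arguments": {"rows": [[[0,-0.03,-0.01],[0,0,0],0.045],[[0,-0.03,-0.01],[0,0,0],0.045],[[0,-0.03,-0.01],[0,0,0],0.045],[[0,-0.03,-0.01],[0,0,0],0.045],[[0,-0.03,0],[0,0,0],0.045],[[0,-0.03,0],[0,0,0],0.045],[[0,-0.03,0],[0,0,0],0.045],[[0,0,0],[0,0,0],0.045],[[0,0,0],[0,0,0],0.045]]}}

```text
clock: 34.35
ee_pos: [0.3725, -0.0559, 0.168]
ee_rot: [[-0.955, 0.296, 0.001], [0.296, 0.955, 0.001], [-0.001, 0.001, -1.0]]
ft_force: [-0.7, 0.0, 0.6]
width: 0.523
grasp_force: 0.0
```

Run:
```python
from h import *
T=cam('top');Sc=cam('scene')
m=cv2.inRange(cv2.cvtColor(up(T[0]),cv2.COLOR_BGR2HSV),(12,40,130),(35,148,255)); roi=np.zeros_like(m); roi[145*S:270*S,225*S:300*S]=255
for c in blobs(cv2.morphologyEx(m&roi,cv2.MORPH_OPEN,np.ones((5,5))),60):
    b=np.array([onz(T,un(p),.012)[:2] for p in cv2.boxPoints(cv2.minAreaRect(c))]); print(b.round(4).tolist(),b.mean(0).round(4),cv2.contourArea(c)/36)
    go(*b.mean(0),.037,162.9)
cv2.imwrite('pics/last.png',np.hstack([cv2.resize(i,(400,300),interpolation=cv2.INTER_CUBIC) for i in(T[0][140:260,220:380],Sc[0][170:290,140:300])]))
```

```text
[[0.4333, 0.1941], [0.5426, 0.1612], [0.5195, 0.0849], [0.4104, 0.1181]] [0.4765 0.1396] 995.9583333333334
t 34.5 pos [ 0.3727 -0.055   0.168 ] th 162.94 q [-18.7  -1.6] w 0.526 grip 0.0 F [-0.2 -0.4 -0.9]
  shift(tool) [-0.0421  0.2163  0.1311] turn z 0.04 tilt [ 6.e-04  6.e-04 -1.e+00]
```

Call:
{"name": "send_rows", "arguments": {"rows": [[[-0.006,0.0309,0],[0,0,0],0.045],[[-0.006,0.0309,0],[0,0,0],0.045],[[-0.006,0.0309,0],[0,0,0],0.045],[[-0.006,0.0309,0],[0,0,0],0.045],[[-0.006,0.0309,0.01],[0,0,0],0.045],[[-0.006,0.0309,0.02],[0,0,0],0.045],[[-0.006,0.0309,0.03],[0,0,0],0.045],[[0,0,0],[0,0,0],0.045],[[0,0,0],[0,0,0],0.045],[[0,0,0],[0,0,0],0.045]]}}

```text
clock: 35.45
ee_pos: [0.4764, 0.1393, 0.1088]
ee_rot: [[-0.956, 0.293, 0.001], [0.293, 0.956, -0.0], [-0.001, 0.0, -1.0]]
ft_force: [0.6, 1.0, 1.0]
width: 0.53
grasp_force: 0.0
```

```bash
python3 -c "
from h import *
go(.4765,.1396,.037,163)"
```

```text
t 35.5 pos [0.4764 0.1393 0.1088] th 162.96 q [ 8.6 25.6] w 0.53 grip 0.0 F [0.6 1.  1. ]
  shift(tool) [0.0001 0.0003 0.0718] turn z -0.04 tilt [ 1.3e-03 -1.0e-04 -1.0e+00]
```

Call:
{"name": "send_rows", "arguments": {"rows": [[[0,0,0.02],[0,0,0],0.045],[[0,0,0.02],[0,0,0],0.045],[[0,0,0.02],[0,0,0],0.045],[[0,0,0.01],[0,0,0],0.045],[[0,0,0],[0,0,0],0.045],[[0,0,0],[0,0,0],0.045],[[0,0,0],[0,0,0],0.012],[[0,0,0],[0,0,0],0.012],[[0,0,0],[0,0,0],0.012],[[0,0,0],[0,0,0],0.012],[[0,0,0],[0,0,0],0.012],[[0,0,0],[0,0,0],0.012]]}}

```text
clock: 36.65
ee_pos: [0.4778, 0.1392, 0.0398]
ee_rot: [[-0.956, 0.294, 0.004], [0.294, 0.956, 0.001], [-0.003, 0.002, -1.0]]
ft_force: [0.1, -0.5, 6.3]
width: 0.218
grasp_force: 62.2
```

Run:
```python
from h import *
p=W(0,-.087,.12); print(p); go(*p,172.2)
```

```text
[ 0.50359275 -0.21559506  0.12      ]
t 36.6 pos [0.4778 0.1392 0.0398] th 162.92 q [ 8.5 25.6] w 0.218 grip 62.2 F [ 0.1 -0.5  6.3]
  shift(tool) [-0.1292 -0.3314 -0.0803] turn z -9.28 tilt [ 3.7e-03  5.0e-04 -1.0e+00]
```

Call:
{"name": "send_rows", "arguments": {"rows": [[[0,0,-0.01],[0,0,0],0.012],[[0,0,-0.02],[0,0,0],0.012],[[0,0,-0.025],[0,0,0],0.012],[[0,0,-0.025],[0,0,0],0.012],[[0,0,0],[0,0,-4.7],0.012],[[0,0,0],[0,0,-4.6],0.012],[[0,0,0],[0,0,0],0.012]]}}

```text
clock: 37.35
ee_pos: [0.476, 0.139, 0.1182]
ee_rot: [[-0.991, 0.136, -0.0], [0.136, 0.991, 0.0], [0.0, 0.0, -1.0]]
ft_force: [0.0, 0.3, -0.1]
width: 0.217
grasp_force: 61.3
```

Call:
{"name": "send_rows", "arguments": {"rows": [[[-0.0031,-0.0145,0],[0,0,0],0.012],[[-0.0063,-0.0291,0],[0,0,0],0.012],[[-0.0063,-0.0291,0],[0,0,0],0.012],[[-0.0063,-0.0291,0],[0,0,0],0.012],[[-0.0063,-0.0291,0],[0,0,0],0.012],[[-0.0063,-0.0291,0],[0,0,0],0.012],[[-0.0063,-0.0291,0],[0,0,0],0.012],[[-0.0063,-0.0291,0],[0,0,0],0.012],[[-0.0063,-0.0291,0],[0,0,0],0.012],[[-0.0063,-0.0291,0],[0,0,0],0.012],[[-0.0063,-0.0291,0],[0,0,0],0.012],[[-0.0063,-0.0291,0],[0,0,0],0.012],[[-0.0031,-0.0145,0],[0,0,0],0.012],[[0,0,0],[0,0,0],0.012],[[0,0,0],[0,0,0],0.012],[[0,0,0],[0,0,0],0.012]]}}

```text
clock: 38.95
ee_pos: [0.5036, -0.2157, 0.1178]
ee_rot: [[-0.991, 0.135, -0.0], [0.135, 0.991, 0.001], [0.0, 0.001, -1.0]]
ft_force: [-0.4, -0.1, -0.9]
width: 0.216
grasp_force: 61.3
```

Run:
```python
from h import *
go(.5049,-.2166,.064,172.2)
```

```text
t 39.0 pos [ 0.5036 -0.2157  0.1178] th 172.26 q [-30.2 -22.5] w 0.216 grip 61.3 F [-0.4 -0.1 -0.9]
  shift(tool) [-0.0015 -0.0008  0.0538] turn z 0.06 tilt [-3.0e-04  1.3e-03 -1.0e+00]
```

Call:
{"name": "send_rows", "arguments": {"rows": [[[-0.0007,-0.0006,0.01],[0,0,0],0.012],[[0,0,0.015],[0,0,0],0.012],[[0,0,0.015],[0,0,0],0.012],[[0,0,0.01],[0,0,0],0.012],[[0,0,0.005],[0,0,0],0.012],[[0,0,0],[0,0,0],0.012],[[0,0,0],[0,0,0],0.012]]}}

```text
clock: 39.65
ee_pos: [0.5045, -0.2179, 0.0631]
ee_rot: [[-0.991, 0.136, 0.001], [0.136, 0.991, 0.0], [-0.001, 0.0, -1.0]]
ft_force: [-0.0, 0.2, -0.2]
width: 0.214
grasp_force: 61.3
```

Call:
{"name": "send_rows", "arguments": {"rows": [[[0,0,0.002],[0,0,0],0.012],[[0,0,0.002],[0,0,0],0.012],[[0,0,0],[0,0,0],0.012]]}}

```text
clock: 39.95
ee_pos: [0.5045, -0.2179, 0.0591]
ee_rot: [[-0.991, 0.136, 0.001], [0.136, 0.991, -0.0], [-0.001, 0.0, -1.0]]
ft_force: [-0.3, 0.6, -1.3]
width: 0.215
grasp_force: 61.3
```

Call:
{"name": "send_rows", "arguments": {"rows": [[[0,0,0.0015],[0,0,0],0.012],[[0,0,0.001],[0,0,0],0.012],[[0,0,0],[0,0,0],0.012]]}}

```text
clock: 40.25
ee_pos: [0.5042, -0.2177, 0.0562]
ee_rot: [[-0.991, 0.136, 0.0], [0.136, 0.991, 0.0], [0.0, 0.0, -1.0]]
ft_force: [0.2, -0.2, -0.9]
width: 0.215
grasp_force: 61.3
```

Call:
{"name": "send_rows", "arguments": {"rows": [[[0,0.0006,0.001],[0,0,0],0.012],[[0,0,0.001],[0,0,0],0.012],[[0,0,0],[0,0,0],0.012]]}}

```text
clock: 40.55
ee_pos: [0.5046, -0.2174, 0.0556]
ee_rot: [[-0.991, 0.136, 0.001], [0.136, 0.991, -0.001], [-0.001, -0.001, -1.0]]
ft_force: [-3.2, 0.6, 4.0]
width: 0.214
grasp_force: 61.9
```

Call:
{"name": "send_rows", "arguments": {"rows": [[[0,0,0.001],[0,0,0],0.012],[[0,0,0.001],[0,0,0],0.012],[[0,0,0],[0,0,0],0.012]]}}

```text
clock: 40.85
ee_pos: [0.5047, -0.2174, 0.0553]
ee_rot: [[-0.991, 0.135, 0.001], [0.135, 0.991, -0.001], [-0.001, -0.001, -1.0]]
ft_force: [-5.3, 3.1, 12.8]
width: 0.219
grasp_force: 63.0
```

Call:
{"name": "send_rows", "arguments": {"rows": [[[0,0,0.001],[0,0,0],0.012],[[0,0,0.001],[0,0,0],0.012],[[0,0,0],[0,0,0],0.012]]}}

```text
clock: 41.15
ee_pos: [0.5047, -0.2173, 0.0551]
ee_rot: [[-0.991, 0.135, 0.001], [0.135, 0.991, -0.001], [-0.002, -0.001, -1.0]]
ft_force: [-7.7, 5.8, 19.7]
width: 0.217
grasp_force: 64.0
```

Call:
{"name": "send_rows", "arguments": {"rows": [[[0,0,-0.005],[0,0,0],0.012],[[0.0014,0.001,0],[0,0,0],0.012],[[0,0,0],[0,0,0],0.012],[[0,0,0.001],[0,0,0],0.012],[[0,0,0.001],[0,0,0],0.012],[[0,0,0.001],[0,0,0],0.012],[[0,0,0],[0,0,0],0.012]]}}

```text
clock: 41.85
ee_pos: [0.5029, -0.2159, 0.0518]
ee_rot: [[-0.991, 0.136, -0.001], [0.136, 0.991, 0.001], [0.001, 0.001, -1.0]]
ft_force: [0.3, -0.7, -1.3]
width: 0.22
grasp_force: 61.3
```

Call:
{"name": "send_rows", "arguments": {"rows": [[[0,0,0.001],[0,0,0],0.012],[[0,0,0.001],[0,0,0],0.012],[[0,0,0],[0,0,0],0.012]]}}

```text
clock: 42.15
ee_pos: [0.5031, -0.216, 0.0503]
ee_rot: [[-0.991, 0.136, 0.0], [0.136, 0.991, 0.0], [-0.0, 0.0, -1.0]]
ft_force: [-0.6, 0.1, -1.1]
width: 0.217
grasp_force: 61.3
```

In the pocket. Finish lowering, press, and release.

Call:
{"name": "send_rows", "arguments": {"rows": [[[0,0,0.001],[0,0,0],0.012],[[0,0,0.001],[0,0,0],0.012],[[0,0,0.001],[0,0,0],0.012],[[0,0,0],[0,0,0],0.012]]}}

```text
clock: 42.55
ee_pos: [0.5032, -0.2161, 0.0478]
ee_rot: [[-0.991, 0.136, 0.0], [0.136, 0.991, -0.0], [-0.0, 0.0, -1.0]]
ft_force: [-1.1, -0.2, 0.5]
width: 0.22
grasp_force: 61.5
```

Call:
{"name": "send_rows", "arguments": {"rows": [[[0,0,0],[0,0,0],0.035],[[0,0,0],[0,0,0],0.035],[[0,0,0],[0,0,0],0.035],[[0,0,0],[0,0,0],0.035],[[0,0,-0.02],[0,0,0],0.035],[[0,0,-0.03],[0,0,0],0.04],[[0,0,-0.04],[0,0,0],0.045],[[0,0,-0.04],[0,0,0],0.045],[[0,0,-0.03],[0,0,0],0.045],[[0,0,-0.03],[0,0,0],0.045],[[0,0,0],[0,0,0],0.045]]}}

```text
clock: 43.65
ee_pos: [0.5054, -0.2173, 0.2434]
ee_rot: [[-0.991, 0.136, 0.009], [0.135, 0.991, -0.005], [-0.01, -0.004, -1.0]]
ft_force: [0.3, -1.0, 0.4]
width: 0.525
grasp_force: 0.0
```

```bash
python3 -c "
from h import *
go(.6005,.3198,.25,113)"
```

```text
t 43.6 pos [ 0.5054 -0.2173  0.2434] th 172.21 q [-30.3 -22.5] w 0.525 grip 0.0 F [ 0.3 -1.   0.4]
  shift(tool) [-0.0215  0.545  -0.0084] turn z 59.21 tilt [ 0.0092 -0.005  -0.9999]
```

Call:
{"name": "send_rows", "arguments": {"rows": [[[-0.0007,0.017,0],[0,0,0],0.045],[[-0.0013,0.0341,0],[0,0,0],0.045],[[-0.0013,0.0341,0],[0,0,0],0.045],[[-0.0013,0.0341,0],[0,0,0],0.045],[[-0.0013,0.0341,0],[0,0,0],0.045],[[-0.0013,0.0341,0],[0,0,0],0.045],[[-0.0013,0.0341,0],[0,0,0],0.045],[[-0.0013,0.0341,0],[0,0,0],0.045],[[-0.0013,0.0341,0],[0,0,0],0.045],[[-0.0013,0.0341,0],[0,0,0],0.045],[[-0.0013,0.0341,0],[0,0,0],0.045],[[-0.0013,0.0341,0],[0,0,0],0.045],[[-0.0013,0.0341,0],[0,0,0],0.045],[[-0.0013,0.0341,0],[0,0,0],0.045],[[-0.0013,0.0341,0],[0,0,0],0.045],[[-0.0013,0.0341,0],[0,0,0],0.045],[[-0.0007,0.0165,0],[0,0,0],0.045]]}}

```text
clock: 45.35
ee_pos: [0.596, 0.3247, 0.2345]
ee_rot: [[-0.991, 0.132, -0.004], [0.132, 0.991, -0.0], [0.004, -0.001, -1.0]]
ft_force: [0.3, -1.0, -0.3]
width: 0.529
grasp_force: 0.0
```

Call:
{"name": "send_rows", "arguments": {"rows": [[[0,0,0],[0,0,8.45],0.045],[[0,0,0],[0,0,8.45],0.045],[[0,0,0],[0,0,8.45],0.045],[[0,0,0],[0,0,8.45],0.045],[[0,0,0],[0,0,8.45],0.045],[[0,0,0],[0,0,8.45],0.045],[[0,0,0],[0,0,8.45],0.045],[[0,0,0],[0,0,0],0.045],[[0,0,0],[0,0,0],0.045]]}}

```text
clock: 46.25
ee_pos: [0.5968, 0.3215, 0.236]
ee_rot: [[-0.395, 0.919, -0.002], [0.919, 0.395, -0.001], [0.0, -0.002, -1.0]]
ft_force: [0.6, -0.1, 0.3]
width: 0.523
grasp_force: 0.0
```

Run:
```python
from h import *
go(.601,.3197,.137,113)
# panels in place? wood mask in the frame area, top view, board top z=.020
T=cam('top'); m=cv2.inRange(cv2.cvtColor(up(T[0]),cv2.COLOR_BGR2HSV),(12,40,130),(35,148,255)); roi=np.zeros_like(m); roi[166*S:225*S,333*S:405*S]=255
for c in blobs(cv2.morphologyEx(m&roi,cv2.MORPH_OPEN,np.ones((5,5))),200):
    b=np.array([onz(T,un(p),.020)[:2] for p in cv2.boxPoints(cv2.minAreaRect(c))]); e=b-np.roll(b,1,0); print('panel',b.mean(0).round(4),np.linalg.norm(e,axis=1)[:2].round(4),np.degrees(np.arctan2(*e[0][::-1])).round(1))
print('want',W(0,-.087,.02)[:2],W(.015,.014,.02)[:2])
```

```text
t 46.2 pos [0.5968 0.3215 0.236 ] th 113.27 q [22.6 89.4] w 0.523 grip 0.0 F [ 0.6 -0.1  0.3]
  shift(tool) [-0.0033  0.0034  0.099 ] turn z 0.27 tilt [-2.2e-03 -7.0e-04 -1.0e+00]
panel [ 0.5013 -0.2158] [0.0809 0.1137] 82.5
panel [ 0.5315 -0.1181] [0.0746 0.0845] 82.4
want [ 0.50359275 -0.21559506] [ 0.53216124 -0.11756526]
```

Call:
{"name": "send_rows", "arguments": {"rows": [[[-0.0033,0.0034,0.015],[0,0,0],0.045],[[0,0,0.02],[0,0,0],0.045],[[0,0,0.02],[0,0,0],0.045],[[0,0,0.02],[0,0,0],0.045],[[0,0,0.02],[0,0,0],0.045],[[0,0,0.005],[0,0,0],0.045],[[0,0,0],[0,0,0],0.045],[[0,0,0],[0,0,0],0.015],[[0,0,0],[0,0,0],0.015],[[0,0,0],[0,0,0],0.015],[[0,0,0],[0,0,0],0.015],[[0,0,0],[0,0,0],0.015]]}}

```text
clock: 47.5
ee_pos: [0.6029, 0.3197, 0.139]
ee_rot: [[-0.392, 0.92, 0.003], [0.92, 0.392, 0.001], [-0.0, 0.003, -1.0]]
ft_force: [-0.1, -0.1, 2.6]
width: 0.275
grasp_force: 59.8
```

Call:
{"name": "send_rows", "arguments": {"rows": [[[0,0,-0.015],[0,0,0],0.015],[[0,0,-0.02],[0,0,0],0.015],[[0,0,-0.025],[0,0,0],0.015],[[0,0,-0.025],[0,0,0],0.015],[[0,0,-0.025],[0,0,0],0.015],[[0,0,0],[0,0,0],0.015],[[0,0,0],[0,0,0],0.015]]}}

```text
clock: 48.2
ee_pos: [0.6026, 0.3195, 0.2483]
ee_rot: [[-0.392, 0.92, 0.002], [0.92, 0.392, 0.001], [-0.0, 0.002, -1.0]]
ft_force: [0.7, 0.5, -1.3]
width: 0.273
grasp_force: 59.3
```

```bash
python3 -c "
from h import *
go(.5935,-.1252,.245,113)"
```

```text
t 48.2 pos [0.6026 0.3195 0.2483] th 113.06 q [22.3 89.2] w 0.273 grip 59.3 F [ 0.7  0.5 -1.3]
  shift(tool) [-0.4057 -0.1826  0.0029] turn z 0.06 tilt [ 2.e-03  8.e-04 -1.e+00]
```

Call:
{"name": "send_rows", "arguments": {"rows": [[[-0.0156,-0.007,0],[0,0,0],0.015],[[-0.0312,-0.014,0],[0,0,0],0.015],[[-0.0312,-0.014,0],[0,0,0],0.015],[[-0.0312,-0.014,0],[0,0,0],0.015],[[-0.0312,-0.014,0],[0,0,0],0.015],[[-0.0312,-0.014,0],[0,0,0],0.015],[[-0.0312,-0.014,0],[0,0,0],0.015],[[-0.0312,-0.014,0],[0,0,0],0.015],[[-0.0312,-0.014,0],[0,0,0],0.015],[[-0.0312,-0.014,0],[0,0,0],0.015],[[-0.0312,-0.014,0],[0,0,0],0.015],[[-0.0312,-0.014,0],[0,0,0],0.015],[[-0.0312,-0.014,0],[0,0,0],0.015],[[-0.0156,-0.007,0],[0,0,0],0.015],[[0,0,0],[0,0,8],0.015],[[0,0,0],[0,0,8],0.015],[[0,0,0],[0,0,8],0.015],[[0,0,0],[0,0,8],0.015]]}}

```text
clock: 50.0
ee_pos: [0.5929, -0.1243, 0.2456]
ee_rot: [[0.161, 0.987, -0.003], [0.987, -0.161, 0.002], [0.001, -0.003, -1.0]]
ft_force: [-0.1, -0.4, -1.4]
width: 0.273
grasp_force: 59.4
```

Call:
{"name": "send_rows", "arguments": {"rows": [[[0,0,0],[0,0,8],0.015],[[0,0,0],[0,0,8],0.015],[[0,0,0],[0,0,8],0.015],[[0,0,0],[0,0,8],0.015],[[0,0,0],[0,0,8],0.015],[[0,0,0],[0,0,8],0.015],[[0,0,0],[0,0,8],0.015],[[0,0,0],[0,0,8],0.015],[[0,0,0],[0,0,8],0.015],[[0,0,0],[0,0,8],0.015],[[0,0,0],[0,0,4],0.015],[[0,0,0.02],[0,0,0],0.015],[[0,0,0.02],[0,0,0],0.015],[[0,0,0.02],[0,0,0],0.015],[[0,0,0],[0,0,0],0.015],[[0,0,0],[0,0,0],0.015]]}}

```text
clock: 51.6
ee_pos: [0.5927, -0.1243, 0.1862]
ee_rot: [[0.999, -0.051, -0.003], [-0.051, -0.999, 0.001], [-0.003, -0.001, -1.0]]
ft_force: [0.3, 0.0, -0.6]
width: 0.275
grasp_force: 59.4
```

Run:
```python
from h import *
C=cam('scene')
for h,p in((W(.077,-.087,.027),(125+375/10,230+318/10)),(W(.077,.014,.027),(125+368/5,230+125/5))):
    t=onz(C,p,.027)-h-[.002,.001,0]; print('b',np.degrees(np.arctan2(t[1],t[0]))-82.2,np.hypot(*t[:2]))
go(.5935,-.1252,.16,-4)
```

```text
b 2.018122811372507 0.03662658563428456
b -0.7291315781001373 0.03644876544309577
t 51.6 pos [ 0.5935 -0.1247  0.1876] th -2.91 q [-18.2 164.7] w 0.271 grip 59.4 F [ 0.1 -0.3 -0.1]
  shift(tool) [0.     0.0005 0.0276] turn z 1.09 tilt [-0.e+00  5.e-04 -1.e+00]
```

Call:
{"name": "send_rows", "arguments": {"rows": [[[0,0,0.01],[0,0,2],0.015],[[0,0,0.01],[0,0,0],0.015],[[0,0,0.005],[0,0,0],0.015],[[0,0,0],[0,0,0],0.015],[[0,0,0],[0,0,0],0.015]]}}

```text
clock: 52.15
ee_pos: [0.5937, -0.1251, 0.1627]
ee_rot: [[0.996, -0.086, 0.001], [-0.086, -0.996, 0.0], [0.0, -0.0, -1.0]]
ft_force: [-0.5, -0.8, -0.3]
width: 0.273
grasp_force: 59.4
```

Call:
{"name": "send_rows", "arguments": {"rows": [[[0,0,0.0015],[0,0,0],0.015],[[0,0,0.0015],[0,0,0],0.015],[[0,0,0.0015],[0,0,0],0.015],[[0,0,0],[0,0,0],0.015]]}}

```text
clock: 52.55
ee_pos: [0.5935, -0.1251, 0.1578]
ee_rot: [[0.996, -0.086, 0.0], [-0.086, -0.996, 0.0], [-0.0, -0.0, -1.0]]
ft_force: [0.1, -0.6, -2.1]
width: 0.271
grasp_force: 59.4
```

Call:
{"name": "send_rows", "arguments": {"rows": [[[0,0,0.0015],[0,0,0],0.015],[[0,0,0.0015],[0,0,0],0.015],[[0,0,0.001],[0,0,0],0.015],[[0,0,0],[0,0,0],0.015]]}}

```text
clock: 52.95
ee_pos: [0.5935, -0.125, 0.1537]
ee_rot: [[0.996, -0.086, -0.0], [-0.086, -0.996, 0.0], [-0.0, -0.0, -1.0]]
ft_force: [-0.1, 0.3, -0.9]
width: 0.276
grasp_force: 59.4
```

Call:
{"name": "send_rows", "arguments": {"rows": [[[0,0,0],[0,0,-5],0.015],[[0,0,0],[0,0,-6],0.015],[[0,0,0],[0,0,-6],0.015],[[0,0,0],[0,0,-6],0.015],[[0,0,0],[0,0,-6],0.015],[[0,0,0],[0,0,-6],0.015],[[0,0,0],[0,0,-6],0.015],[[0,0,0],[0,0,-6],0.015],[[0,0,0],[0,0,0],0.015]]}}

```text
clock: 53.85
ee_pos: [0.5935, -0.1255, 0.154]
ee_rot: [[0.743, 0.669, 0.0], [0.669, -0.743, -0.001], [-0.0, 0.0, -1.0]]
ft_force: [0.5, -1.0, -1.7]
width: 0.272
grasp_force: 59.4
```

Call:
{"name": "send_rows", "arguments": {"rows": [[[0,0,0],[0,0,-6],0.015],[[0,0,0],[0,0,-6],0.015],[[0,0,0],[0,0,-6],0.015],[[0,0,0],[0,0,-6],0.015],[[0,0,0],[0,0,-6],0.015],[[0,0,0],[0,0,-6],0.015],[[0,0,0],[0,0,-6],0.015],[[0,0,0],[0,0,-6],0.015],[[0,0,0],[0,0,-5],0.015],[[0,0,0],[0,0,0],0.015]]}}

```text
clock: 54.85
ee_pos: [0.5939, -0.1254, 0.154]
ee_rot: [[-0.086, 0.996, 0.001], [0.996, 0.086, -0.0], [-0.001, 0.001, -1.0]]
ft_force: [0.1, -0.6, -1.8]
width: 0.276
grasp_force: 59.3
```

```bash
python3 -c "
from h import *
go(.5805,-.2252,.19,-5)"
```

```text
t 54.9 pos [ 0.5939 -0.1254  0.154 ] th 94.92 q [-18.2  66.8] w 0.276 grip 59.3 F [ 0.1 -0.6 -1.8]
  shift(tool) [-0.0983 -0.0219 -0.0359] turn z 99.92 tilt [ 1.1e-03 -5.0e-04 -1.0e+00]
```

Call:
{"name": "send_rows", "arguments": {"rows": [[[0,0,0],[0,0,6],0.015],[[0,0,-0.006],[0,0,0],0.015],[[0,0,-0.014],[0,0,0],0.015],[[0,0,-0.016],[0,0,0],0.015],[[-0.025,-0.0029,0],[0,0,0],0.015],[[-0.025,-0.0029,0],[0,0,0],0.015],[[-0.025,-0.0029,0],[0,0,0],0.015],[[-0.025,-0.0029,0],[0,0,0],0.015],[[0,0,0],[0,0,8],0.015],[[0,0,0],[0,0,8],0.015],[[0,0,0],[0,0,8],0.015],[[0,0,0],[0,0,8],0.015],[[0,0,0],[0,0,8],0.015],[[0,0,0],[0,0,8],0.015],[[0,0,0],[0,0,8],0.015],[[0,0,0],[0,0,8],0.015],[[0,0,0],[0,0,8],0.015],[[0,0,0],[0,0,8],0.015],[[0,0,0],[0,0,8],0.015],[[0,0,0],[0,0,6],0.015]]}}

```text
clock: 56.85
ee_pos: [0.5808, -0.2249, 0.1917]
ee_rot: [[0.996, -0.09, 0.002], [-0.09, -0.996, -0.0], [0.002, 0.0, -1.0]]
ft_force: [-0.0, 0.0, -0.5]
width: 0.274
grasp_force: 59.4
```

Call:
{"name": "send_rows", "arguments": {"rows": [[[0,0,0],[0,0,0],0.015],[[0,0,0],[0,0,0],0.015]]}}

```text
clock: 57.05
ee_pos: [0.5807, -0.225, 0.1912]
ee_rot: [[0.996, -0.084, 0.002], [-0.084, -0.997, -0.0], [0.002, 0.0, -1.0]]
ft_force: [0.4, -0.4, -1.0]
width: 0.276
grasp_force: 59.4
```

```bash
python3 -c "
from h import *
go(.5805,-.2252,.163,-4)"
```

```text
t 57.0 pos [ 0.5807 -0.225   0.1912] th -4.79 q [-27.4 157.4] w 0.276 grip 59.4 F [ 0.4 -0.4 -1. ]
  shift(tool) [-0.0003  0.0002  0.0282] turn z -0.79 tilt [ 1.7e-03 -4.0e-04 -1.0e+00]
```

Call:
{"name": "send_rows", "arguments": {"rows": [[[-0.0003,0,0.01],[0,0,0],0.015],[[0,0,0.01],[0,0,0],0.015],[[0,0,0.008],[0,0,0],0.015],[[0,0,0],[0,0,0],0.015],[[0,0,0],[0,0,0],0.015]]}}

```text
clock: 57.55
ee_pos: [0.5796, -0.2246, 0.1611]
ee_rot: [[0.996, -0.086, -0.001], [-0.086, -0.996, 0.001], [-0.001, -0.001, -1.0]]
ft_force: [0.2, -0.5, -1.1]
width: 0.274
grasp_force: 59.4
```

Call:
{"name": "send_rows", "arguments": {"rows": [[[0,0,0.0015],[0,0,0],0.015],[[0,0,0.0015],[0,0,0],0.015],[[0,0,0.0015],[0,0,0],0.015],[[0,0,0],[0,0,0],0.015]]}}

```text
clock: 57.95
ee_pos: [0.58, -0.2249, 0.1574]
ee_rot: [[0.996, -0.086, 0.0], [-0.086, -0.996, 0.0], [0.0, -0.0, -1.0]]
ft_force: [0.1, -0.7, -1.4]
width: 0.277
grasp_force: 59.4
```

Call:
{"name": "send_rows", "arguments": {"rows": [[[0,0,0.0015],[0,0,0],0.015],[[0,0,0.0015],[0,0,0],0.015],[[0,0,0.0015],[0,0,0],0.015],[[0,0,0],[0,0,0],0.015]]}}

```text
clock: 58.35
ee_pos: [0.5799, -0.2248, 0.1526]
ee_rot: [[0.996, -0.086, -0.0], [-0.086, -0.996, 0.0], [-0.0, -0.0, -1.0]]
ft_force: [0.3, -0.7, -1.5]
width: 0.274
grasp_force: 59.4
```

Call:
{"name": "send_rows", "arguments": {"rows": [[[0,0,0],[0,0,-5],0.015],[[0,0,0],[0,0,-6],0.015],[[0,0,0],[0,0,-6],0.015],[[0,0,0],[0,0,-6],0.015],[[0,0,0],[0,0,-6],0.015],[[0,0,0],[0,0,-6],0.015],[[0,0,0],[0,0,-6],0.015],[[0,0,0],[0,0,-6],0.015],[[0,0,0],[0,0,0],0.015]]}}

```text
clock: 59.25
ee_pos: [0.5798, -0.2252, 0.1529]
ee_rot: [[0.743, 0.669, -0.0], [0.669, -0.743, -0.001], [-0.001, 0.0, -1.0]]
ft_force: [-1.1, -0.8, -0.2]
width: 0.272
grasp_force: 59.3
```

Call:
{"name": "send_rows", "arguments": {"rows": [[[0,0,0],[0,0,-6],0.015],[[0,0,0],[0,0,-6],0.015],[[0,0,0],[0,0,-6],0.015],[[0,0,0],[0,0,-6],0.015],[[0,0,0],[0,0,-6],0.015],[[0,0,0],[0,0,-6],0.015],[[0,0,0],[0,0,-6],0.015],[[0,0,0],[0,0,-6],0.015],[[0,0,0],[0,0,-5],0.015],[[0,0,0],[0,0,0],0.015]]}}

```text
clock: 60.25
ee_pos: [0.5801, -0.2254, 0.1529]
ee_rot: [[-0.086, 0.996, 0.001], [0.996, 0.086, -0.001], [-0.001, 0.0, -1.0]]
ft_force: [0.2, -1.6, -1.8]
width: 0.276
grasp_force: 59.3
```

Call:
{"name": "send_rows", "arguments": {"rows": [[[0,0,0],[0,0,6],0.015],[[0,0,-0.006],[0,0,0],0.015],[[0,0,-0.014],[0,0,0],0.015],[[0,0,-0.02],[0,0,0],0.015],[[0,0,-0.02],[0,0,0],0.015],[[0,0,-0.02],[0,0,0],0.015],[[0,0,-0.016],[0,0,0],0.015],[[0,0,0],[0,0,-8],0.015],[[0,0,0],[0,0,-8],0.015],[[0,0,0],[0,0,-8],0.015],[[0,0,0],[0,0,0],0.015]]}}

```text
clock: 61.35
ee_pos: [0.5805, -0.2247, 0.2508]
ee_rot: [[-0.392, 0.92, 0.002], [0.92, 0.392, -0.0], [-0.001, 0.002, -1.0]]
ft_force: [-1.0, 0.3, -0.2]
width: 0.273
grasp_force: 59.4
```

Run:
```python
from h import *
go(.6015,.3197,.25,113)
C=cam('scene'); x0,y0=125,215
cv2.imwrite('pics/v3.png',cv2.resize(C[0][y0:y0+70,x0:x0+100],None,fx=8,fy=8,interpolation=cv2.INTER_CUBIC))
```

```text
t 61.4 pos [ 0.5805 -0.2247  0.2508] th 113.08 q [-27.4  39.6] w 0.273 grip 59.4 F [-1.   0.3 -0.2]
  shift(tool) [0.4926 0.2328 0.0006] turn z 0.08 tilt [ 2.5e-03 -3.0e-04 -1.0e+00]
```

View pics/v3.png

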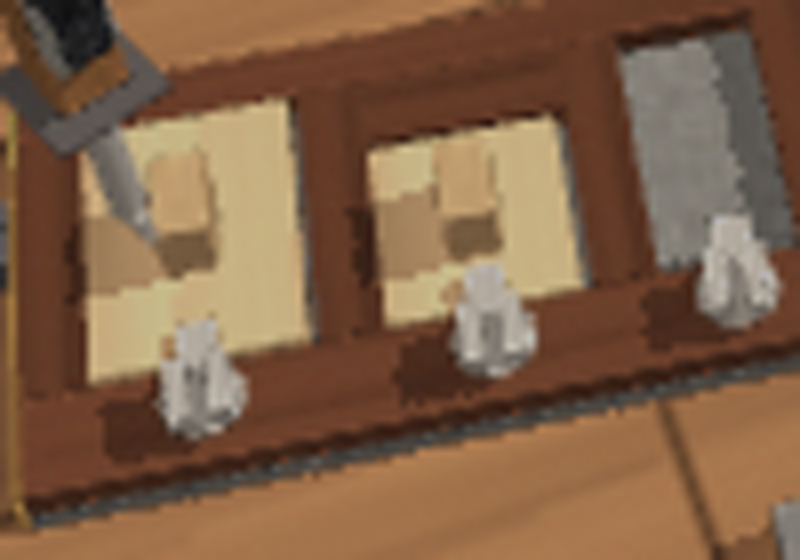

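Both panels are flush, and both buttons lie square across them: large at (203,375), medium at (492,320). The driver goes back into the jar.

Call:
{"name": "send_rows", "arguments": {"rows": [[[0.0154,0.0073,0],[0,0,0],0.015],[[0.0308,0.0146,0],[0,0,0],0.015],[[0.0308,0.0146,0],[0,0,0],0.015],[[0.0308,0.0146,0],[0,0,0],0.015],[[0.0308,0.0146,0],[0,0,0],0.015],[[0.0308,0.0146,0],[0,0,0],0.015],[[0.0308,0.0146,0],[0,0,0],0.015],[[0.0308,0.0146,0],[0,0,0],0.015],[[0.0308,0.0146,0],[0,0,0],0.015],[[0.0308,0.0146,0],[0,0,0],0.015],[[0.0308,0.0146,0],[0,0,0],0.015],[[0.0308,0.0146,0],[0,0,0],0.015],[[0.0308,0.0146,0],[0,0,0],0.015],[[0.0308,0.0146,0],[0,0,0],0.015],[[0.0308,0.0146,0],[0,0,0],0.015],[[0.0308,0.0146,0],[0,0,0],0.015],[[0.0154,0.0073,0],[0,0,0],0.015],[[0,0,0],[0,0,0],0.015],[[0,0,0],[0,0,0],0.015]]}}

```text
clock: 63.3
ee_pos: [0.6012, 0.3207, 0.2491]
ee_rot: [[-0.392, 0.92, -0.0], [0.92, 0.392, -0.0], [-0.0, -0.0, -1.0]]
ft_force: [-0.1, 0.2, -0.7]
width: 0.271
grasp_force: 59.4
```

```bash
python3 -c "
from h import *
go(.6018,.3196,.19,113)"
```

```text
t 63.3 pos [0.6012 0.3207 0.2491] th 113.08 q [22.5 89.4] w 0.271 grip 59.4 F [-0.1  0.2 -0.7]
  shift(tool) [-0.0012  0.0001  0.0591] turn z 0.08 tilt [-0.e+00 -4.e-04 -1.e+00]
```

Call:
{"name": "send_rows", "arguments": {"rows": [[[-0.001,0,0.01],[0,0,0],0.015],[[0,0,0.015],[0,0,0],0.015],[[0,0,0.015],[0,0,0],0.015],[[0,0,0.01],[0,0,0],0.015],[[0,0,0],[0,0,0],0.015]]}}

```text
clock: 63.8
ee_pos: [0.6013, 0.3176, 0.1964]
ee_rot: [[-0.39, 0.921, -0.004], [0.921, 0.39, -0.002], [-0.0, -0.004, -1.0]]
ft_force: [-0.5, 0.2, -0.7]
width: 0.272
grasp_force: 59.4
```

Call:
{"name": "send_rows", "arguments": {"rows": [[[0,0,0.015],[0,0,0],0.015],[[0,0,0.015],[0,0,0],0.015],[[0,0,0.015],[0,0,0],0.015],[[0,0,0.006],[0,0,0],0.015],[[0,0,0],[0,0,0],0.015]]}}

```text
clock: 64.3
ee_pos: [0.6016, 0.3186, 0.1466]
ee_rot: [[-0.391, 0.92, -0.002], [0.92, 0.391, -0.001], [0.0, -0.002, -1.0]]
ft_force: [0.5, 0.4, -0.8]
width: 0.275
grasp_force: 59.4
```

Call:
{"name": "send_rows", "arguments": {"rows": [[[0,0,0.003],[0,0,0],0.015],[[0,0,0.0025],[0,0,0],0.015],[[0,0,0.002],[0,0,0],0.015],[[0,0,0],[0,0,0],0.015]]}}

```text
clock: 64.7
ee_pos: [0.6024, 0.3192, 0.1406]
ee_rot: [[-0.392, 0.92, 0.0], [0.92, 0.392, 0.0], [-0.0, 0.0, -1.0]]
ft_force: [-0.4, -0.6, -0.8]
width: 0.275
grasp_force: 59.4
```

Call:
{"name": "send_rows", "arguments": {"rows": [[[0,0,0.001],[0,0,0],0.015],[[0,0,0],[0,0,0],0.015],[[0,0,0],[0,0,0],0.045],[[0,0,0],[0,0,0],0.045],[[0,0,0],[0,0,0],0.045],[[0,0,0],[0,0,0],0.045],[[0,0,-0.02],[0,0,0],0.045],[[0,0,-0.03],[0,0,0],0.045],[[0,0,-0.03],[0,0,0],0.045],[[0,0,-0.03],[0,0,0],0.045]]}}

```text
clock: 65.7
ee_pos: [0.6022, 0.319, 0.2507]
ee_rot: [[-0.392, 0.92, 0.0], [0.92, 0.392, 0.0], [-0.0, 0.0, -1.0]]
ft_force: [0.0, 0.6, 1.0]
width: 0.53
grasp_force: 0.0
```

Call:
{"name": "send_rows", "arguments": {"rows": [[[-0.03,-0.014,0],[0,0,0],0.045],[[-0.03,-0.014,0],[0,0,0],0.045],[[-0.03,-0.014,0],[0,0,0],0.045],[[-0.03,-0.014,0],[0,0,0],0.045],[[0,0,0],[0,0,0],0.045],[[0,0,0],[0,0,0],0.045],[[0,0,0],[0,0,0],0.045]]}}

```text
clock: 66.4
ee_pos: [0.5979, 0.1875, 0.2496]
ee_rot: [[-0.392, 0.92, 0.001], [0.92, 0.392, 0.001], [0.0, 0.001, -1.0]]
ft_force: [0.5, 0.9, -0.2]
width: 0.529
grasp_force: 0.0
```

Run:
```python
from h import *
# driver: compare jar patch with the first scene picture; panels: frame patch, top camera
C=cam('scene');D=np.load('pics/scene0.npy')
d=cv2.absdiff(C[0],D).max(2)[178:215,316:345]; print('jar patch diff mean',d.mean().round(1),'frac>40',(d>40).mean().round(3))
T=cam('top'); m=cv2.inRange(cv2.cvtColor(up(T[0]),cv2.COLOR_BGR2HSV),(12,40,130),(35,148,255)); roi=np.zeros_like(m); roi[176*S:225*S,333*S:405*S]=255
for c in blobs(cv2.morphologyEx(m&roi,cv2.MORPH_OPEN,np.ones((5,5))),200):
    b=np.array([onz(T,un(p),.020)[:2] for p in cv2.boxPoints(cv2.minAreaRect(c))]); print('panel',b.mean(0).round(4),b.round(3).tolist())
go(.5,.2,.2)
```

```text
jar patch diff mean 8.3 frac>40 0.039
panel [ 0.5029 -0.2157] [[0.45, -0.168], [0.566, -0.184], [0.556, -0.264], [0.44, -0.248]]
panel [ 0.5281 -0.1174] [[0.494, -0.075], [0.571, -0.085], [0.562, -0.16], [0.485, -0.149]]
t 66.5 pos [0.5977 0.1879 0.2494] th 113.15 q [11.3 78.2] w 0.53 grip 0.0 F [ 0.3  0.5 -0.2]
  shift(tool) [ 0.0495 -0.0852  0.0494]  tilt [ 3.e-04  5.e-04 -1.e+00]
```

The jar patch matches the first picture, so the driver is hanging as it did at the start. The panels are in place, so I'm handing in.

```bash
python3 -c "
from station import robot
print(robot.sign_off())"
```

```text
the job is handed in; nothing more can be done
None
```

The job is handed in, with no verdict returned: the large and medium panels (the narrow one was absent) are seated with their buttons square across them, the driver hangs back in the jar, and it took about 66 s.

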